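Stir the drying beads, then lay the spoon on the brush rest

ROBOT

A 6-joint arm with a two-finger parallel gripper is mounted at the origin on the work surface. World frame = base frame: x ahead of the robot, y to its left, z up, the work surface at z = 0. Lengths are in m, angles in rad, forces in N, time in s.
With the tool pointing down it reaches from about 0.35 to 0.975 m from the base axis. Payload 4.9 kg.
Tool frame: the origin (TCP) lies on the centre line of the jaws, within the pads' length; the fingertips stand 19 mm ahead of it and the grasp point (between the pads) is the TCP; z points along the fingers, y is the line along which they close (so a half turn about z gives the same grasp; the last joint's range is limited). The gripper opens to 85 mm and grips with 20 to 120 N. Pads are 22 mm wide; open, the fingers measure 114 mm over their backs; the gripper's body (76 mm by 85 mm) begins 54 mm behind the grasp point. The pads swing forward as they close: fully open they stand 13 mm farther back than shut.
Start: joints at [-1.227, 0.053, 1.613, -0, 1.476, -0.119], TCP at [0.279, -0.559, 0.224] pointing down, gripper open.
Joint ranges: [-3.01, 3.01], [-1.01, 2.22], [0.06, 2.58], [-1.02, 4.17], [0.09, 2.62], [-3.14, 3.14]. Speed limits (rad/s): [2.57, 2.57, 3.14, 3.14, 3.14, 3.14].

INTERFACE

Orientations are given as a unit quaternion [w, x, y, z].
In Python, from plant import state, grab_frame, ticket, spotter gives the robot as it stands.
- The arm moves only by the tool apply_moves, never from a script. Its argument "series" is a list of rows, each an object of numbers: "jaw": the closure, from 0 (fully open) to 1 (shut); "dx", "dy", "dz": the shift along the tool's x, y, z in mm; "turn": the turn about the tool's z in rad. A call has 1 to 5 rows; each row is the pose to reach, as a shift and turn from the pose commanded when the call began, along the tool's axes at that moment; what a row does not reach only later rows make up. A row lasts 1/12 s, in which the tool goes at most 41.7 mm and 7.16 degrees, less where a joint would pass 70% of its speed; a pose out of reach is approached as far as the arm can. A call with a gripper value outside its range is refused whole. The fingers move at their own pace and stop on an object; the grip force is fixed at half the most. Time passes only in rows, so rows that repeat a pose let the fingers close. It gives the time, the measured TCP pose, the force, the opening and the grip force at its end, in the units of the state.
- state(): the state, without advancing time (a new reading comes with each control period).
- grab_frame(name): name is "side" or "top"; returns a dict with "pixels" (400x640x3 uint8, red, green, blue), "mtx" (3x3 intrinsics, pixels), "camera_from_world" (4x4, takes a point from world to camera coordinates). Camera axes: x right, y down, z forward; pixel columns grow to the right and rows downward; lengths in m; the calibration is good to about 2 mm. A picture is of the moment at which its call begins. There is no depth.
- ticket.job_done(): hands the job in; it is judged then, once.
Trained networks look in a picture, given as the dict that the camera call returned (one of the last four; its "shot" number tells which), for a name from the list of things; names that differ only in an ending like _2 or _b are one class to them, and where a whole thing is asked for, a point or a joint stands for the part that bears it (a point fixed in the world has none). Each returns a list of dicts, best first, with "conf" (0 to 1); they miss things now and then, are a little off and sometimes report something else, mostly with a low value. They report only what shows in the picture. A call takes as long as a camera call.
- spotter.outline_of(picture, target): "region" (400x640 bool, what is visible of it) and "extent" ([left, top, right, bottom] in pixels, round what is visible of it).
The state is a dict: "time": time; "joint_pos": joint angles; "joint_vel": joint speeds; "joint_efforts": joint torques, N m; "tool_pos": TCP position; "tool_rot": TCP orientation; "contact_force": force on the tool from outside, world axes, zero at the start; "ft_torque": the same for the moment, N m; "gripper_width": opening from 0.0 (shut) to 1.0 (fully open); "grasp_force": force on a finger pad.
Only numpy, scipy, OpenCV 4.12 (cv2) and the standard library are available. Lean on these libraries where they do the work, as an engineer would, in place of code of your own. Each camera call takes 0.05 s, during which the arm holds its last target. There are 200 camera calls.

TASK

The painted wooden beads in the wide dish are drying and must not stick to it: take the wooden spoon and stir them until every bead has clearly moved from where it lay, spilling none and never touching them with the gripper. Then lay the spoon, level and hollow side up, across the empty pair of notches of the brush rest so that both cheeks carry its handle, lowering it all the way in before you let go. Leave the brush, the jar and the eggs as they are.

Things in the scene. Friction and masses are not known exactly. Their poses are not given: they have to be found in the camera images.
- spoon: Wooden spoon, 200 mm, 50 g, lying hollow side up. Origin under the handle, 110 mm from the head's front end, 90 mm from the handle's end; x along the handle to the head, z up. Handle flat-sided, 15 wide, 14 high (z 0 to 14), x -90 to +70. Head a round shallow cup, 44 diameter, centred at x +88, z 0 to 14, its flat underside 28 diameter. Balances at x about +14.
- spoon_tip (a point): Front edge of the flat underside of the spoon's head, at x = +102 mm, z = 0 in the spoon's frame.
- dish: Wide white stoneware dish, fixed to the table, round, 42 mm high; origin at the centre of its underside. Inner floor flat, 6 mm above the table, 71 mm radius; the 5 mm wall flares out to 90 mm outer radius at the rim. Its yaw means nothing.
- rest: Wooden brush rest, fixed. Origin under the centre of its base board (130 mm in x, 150 in y, 10 thick). Two upright cheeks, 12 thick, 140 wide (y), 55 high, stand across it at x -40 and +40. Each has two notches in its top edge at y -32 and +32, 24 wide, 10 deep (floors 45 mm above the table). A brush lies in the pair at y -32; the pair at y +32 is empty.
- free_notches (a point): Middle of the empty pair of notches: halfway between the two cheeks, at the height of the notch floors (45 mm above the table). Axes as the rest: a thing laid in the pair lies along x, either way round.
- brush: Flat brush with dark wooden handle, 180 mm long, 24 mm wide at the ferrule, lying in the other pair of notches of the rest (its long axis is x; origin on the underside of the handle, over the middle of the rest). Leave alone.
- egg_a: Decorated egg, 44 mm diameter, 57 mm high, standing in the egg tray; origin at its foot, 12 mm above the table. Leave alone.
- egg_b: Another such egg in the same tray. Leave alone.
- tray: Grey pulp egg tray, fixed, 112 mm by 212 mm (y), 41 mm high, beyond the work; origin at the centre of its underside.
- jar: Capped paint jar, 60 mm diameter, 75 mm high, loose, beyond the work; origin at the centre of its underside. Leave alone.
- bead0: Smooth painted wooden bead, a ball of 28 mm diameter, about 12 g, one of seven lying loose in one layer on the dish's floor (plain wood or white, no difference); origin at its centre.
- bead1: Smooth painted wooden bead, a ball of 28 mm diameter, about 12 g, one of seven lying loose in one layer on the dish's floor (plain wood or white, no difference); origin at its centre.
- bead2: Smooth painted wooden bead, a ball of 28 mm diameter, about 12 g, one of seven lying loose in one layer on the dish's floor (plain wood or white, no difference); origin at its centre.
- bead3: Smooth painted wooden bead, a ball of 28 mm diameter, about 12 g, one of seven lying loose in one layer on the dish's floor (plain wood or white, no difference); origin at its centre.
- bead4: Smooth painted wooden bead, a ball of 28 mm diameter, about 12 g, one of seven lying loose in one layer on the dish's floor (plain wood or white, no difference); origin at its centre.
- bead5: Smooth painted wooden bead, a ball of 28 mm diameter, about 12 g, one of seven lying loose in one layer on the dish's floor (plain wood or white, no difference); origin at its centre.
- bead6: Smooth painted wooden bead, a ball of 28 mm diameter, about 12 g, one of seven lying loose in one layer on the dish's floor (plain wood or white, no difference); origin at its centre.

How it is judged:
By the outcome, as a careful person would: the job done as asked, in the order asked, and still so for the second after the job is handed in, with the robot touching nothing.
It also fails if it takes over 61 s, if anything falls off the work surface, if the arm or the gripper's body presses on something with over 40 N, if the wrist force passes 120 N, or if a joint passes its speed limit or range.

## Working session

There is one attempt and no reset: what is moved stays moved. The work goes in short steps, Python scripts to look and compute and a tool call to move; the robot and the scene stay as the last step left them, time stands still between calls to the robot, and variables do not carry over. Pictures are saved under pics/ and viewed, at most 10 in all, crops included, and the job is handed in when it is done.

Besides the shell and the picture viewer there is one more tool, called after "Emit:" by a JSON object that holds its "method" and its "body". apply_moves: Moves the arm, as the interface text tells. Its arguments: {"type":"object","properties":{"series":{"type":"array","items":{"type":"object","properties":{"jaw":{"type":"number"},"dx":{"type":"number"},"dy":{"type":"number"},"dz":{"type":"number"},"turn":{"type":"number"}}}}},"required":["series"]}

```bash
mkdir -p pics; cat > h.py <<'E'
import numpy as np, cv2
from plant import state, grab_frame, ticket, spotter
def save(f,n): cv2.imwrite('pics/'+n,f['pixels'][:,:,::-1])
def back(f,uv,z):
    K=f['mtx'];T=f['camera_from_world'];R=T[:3,:3];t=T[:3,3]
    c=-R.T@t; d=R.T@np.linalg.inv(K)@np.array([uv[0],uv[1],1.])
    return c+d*(z-c[2])/d[2]
def proj(f,p):
    T=f['camera_from_world'];q=f['mtx']@(T[:3,:3]@np.array(p)+T[:3,3]);return q[:2]/q[2]
E
python3 - <<'E'
from h import *
s=state();print({k:np.round(v,4) for k,v in s.items()})
for n in('top','side'):
    f=grab_frame(n);save(f,n+'0.png')
    T=f['camera_from_world'];print(n,'cam',-T[:3,:3].T@T[:3,3])
    for t,z in (('spoon',.014),('dish',.042),('rest',.055),('brush',.05),('bead0',.02)):
        for d in spotter.outline_of(f,t)[:8]:
            m=d['region'];v,u=np.nonzero(m);
            if len(u)==0: continue
            r=cv2.minAreaRect(np.c_[u,v].astype(np.float32))
            print(t,round(d['conf'],2),np.round(d['extent']),len(u),'c',np.round(back(f,(u.mean(),v.mean()),z)[:2],4),[tuple(np.round(back(f,p,z)[:2],3)) for p in cv2.boxPoints(r)] if n=='top' and t!='bead0' else '')
E
```

```text
{'time': np.float64(0.0), 'joint_pos': array([-1.227 ,  0.0533,  1.6143,  0.    ,  1.476 , -0.119 ]), 'joint_vel': array([-0.0005,  0.0001,  0.0006,  0.0003,  0.0026,  0.0004]), 'joint_efforts': array([ 4.00000e-04, -3.93679e+01, -3.70177e+01, -1.00000e-04,
        6.90000e-03,  0.00000e+00]), 'tool_pos': array([ 0.2788, -0.5586,  0.2224]), 'tool_rot': array([-1.000e-03,  9.733e-01,  2.293e-01, -1.000e-04]), 'contact_force': array([-1.0155, -0.186 ,  0.7791]), 'ft_torque': array([-0.0056,  0.0264, -0.022 ]), 'grasp_force': np.float64(0.0), 'gripper_width': np.float64(0.9998)}
top cam [ 0.48440588 -0.01019137  0.99120904]
spoon 0.93 [204. 194. 219. 272.] 569 c [0.5059 0.279 ] [(np.float64(0.593), np.float64(0.302)), (np.float64(0.592), np.float64(0.265)), (np.float64(0.396), np.float64(0.262)), (np.float64(0.397), np.float64(0.299))]
dish 0.87 [399. 198. 467. 272.] 3403 c [ 0.4765 -0.2918] [(np.float64(0.566), np.float64(-0.208)), (np.float64(0.562), np.float64(-0.386)), (np.float64(0.387), np.float64(-0.374)), (np.float64(0.391), np.float64(-0.2))]
rest 0.93 [294. 201. 356. 254.] 259
[... 891 characters left out ...]
.2741] 
spoon 0.61 [287. 304. 393. 398.] 6959 c [ 0.4804 -0.2864] 
dish 0.65 [286. 306. 391. 400.] 6965 c [ 0.4752 -0.2946] 
rest 0.93 [249. 201. 327. 281.] 3157 c [ 0.4855 -0.0501] 
rest 0.53 [325. 344. 340. 359.] 213 c [ 0.462  -0.2875] 
brush 0.68 [232. 231. 317. 269.] 669 c [ 0.4546 -0.0437] 
bead0 0.8 [307. 346. 322. 366.] 218 c [ 0.4395 -0.2681] 
bead0 0.77 [323. 340. 340. 358.] 231 c [ 0.4674 -0.2766] 
bead0 0.72 [335. 352. 357. 370.] 219 c [ 0.4814 -0.3065] 
bead0 0.7 [341. 372. 360. 392.] 224 c [ 0.4723 -0.3368] 
bead0 0.64 [316. 368. 334. 388.] 236 c [ 0.4339 -0.3123] 
bead0 0.49 [356. 351. 372. 372.] 212 c [ 0.5121 -0.3186] 
bead0 0.44 [322. 327. 336. 340.] 187 c [ 0.4788 -0.2464]
```

```bash
python3 - <<'E'
from h import *
a=cv2.imread('pics/top0.png');b=cv2.imread('pics/side0.png')
A=cv2.resize(a[160:300,180:490],(775,350),interpolation=cv2.INTER_CUBIC)
cv2.imwrite('pics/c0.png',A)
B=cv2.resize(b[120:400,180:420],(514,600),interpolation=cv2.INTER_CUBIC)
cv2.imwrite('pics/c1.png',B)
E
```

```text
(no output)
```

View pics/c0.png

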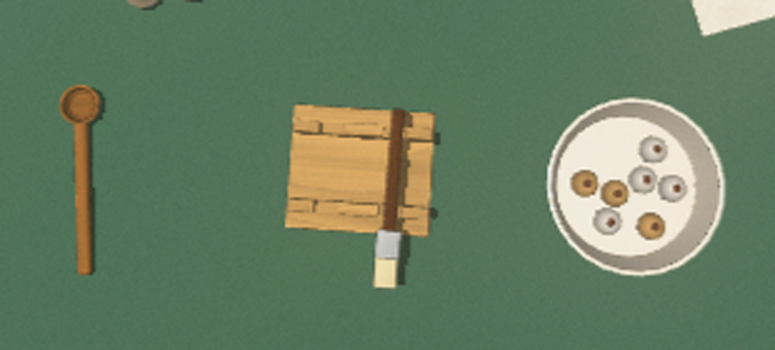

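View pics/c1.png

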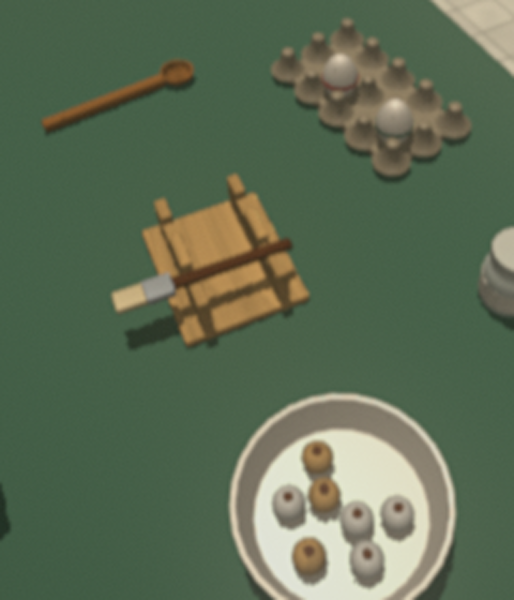

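Top crop shows the spoon at left (head at crop (80,104), tail at (85,272)). The rest is in the middle with the brush on its right notches, so the left pair is free. The dish is at (635,186) with seven beads. The side view agrees with this. Next I'll fit poses to the silhouettes in both cameras.

```bash
cat >> h.py <<'E'
from scipy.optimize import minimize
def box(x0,x1,y0,y1,z0,z1): return np.array([[x,y,z] for x in(x0,x1) for y in(y0,y1) for z in(z0,z1)],float)/1e3
def ring(cx,r,z):
    a=np.linspace(0,2*np.pi,40);return np.c_[cx+r*np.cos(a),r*np.sin(a),0*a+z]/1e3
M={'spoon':[box(-90,70,-7.5,7.5,0,14),np.r_[ring(88,14,0),ring(88,22,14)]],
 'rest':[np.r_[box(-65,65,-75,75,0,10),box(-46,46,-70,70,0,55)]],
 'dish':[np.r_[ring(0,73,0),ring(0,90,42)]]}
def render(f,parts,p,S=4):
    c,s=np.cos(p[2]),np.sin(p[2]);im=np.zeros((400*S,640*S),np.uint8)
    for P in parts:
        W=np.c_[c*P[:,0]-s*P[:,1]+p[0],s*P[:,0]+c*P[:,1]+p[1],P[:,2]]
        uv=np.array([proj(f,w) for w in W]).astype(np.float32)
        h=cv2.convexHull(((uv+.5)*S)).astype(np.int32);cv2.fillConvexPoly(im,h,255)
    return cv2.resize(im,(640,400),interpolation=cv2.INTER_AREA)/255.
def fit(frames,masks,name,p0):
    hull=name!='spoon';G=[]
    for m in masks:
        m=m.astype(np.uint8)
        if hull:
            h=cv2.convexHull(np.argwhere(m)[:,::-1].astype(np.int32));m=np.zeros_like(m);cv2.fillConvexPoly(m,h,1)
        G.append(m)
    cost=lambda p:sum(np.abs(render(f,M[name],p)-g).sum()/g.sum() for f,g in zip(frames,G))
    best=minimize(cost,p0,method='Nelder-Mead',options=dict(initial_simplex=np.array(p0)+np.array([[0,0,0],[.008,0,0],[0,.008,0],[0,0,.06]]),xatol=2e-4,fatol=1e-4))
    return best.x,best.fun
E
python3 - <<'E'
from h import *
F=[grab_frame('top'),grab_frame('side')]
for n,p0 in(('spoon',(.486,.28,.0)),('rest',(.497,-.012,-.09)),('dish',(.477,-.292,0))):
    R=[]
    for f in F:
        o=spotter.outline_of(f,n)
        if n=='dish': o=[d for d in o if d['region'].sum()>2000]
        R.append(o[0]['region'] if o else None)
    for idx in ([0],[1],[0,1]):
        if any(R[i] is None for i in idx): print(n,idx,'none');continue
        x,c=fit([F[i] for i in idx],[R[i] for i in idx],n,p0);print(n,idx,np.round(x,4),round(c,3))
E
```

```text
spoon [0] [0.4829 0.28   0.0436] 0.195
spoon [1] [0.4832 0.2794 0.043 ] 0.355
spoon [0, 1] [0.4841 0.2797 0.0407] 0.532
rest [0] [ 0.4975 -0.0137 -0.0853] 0.027
rest [1] [ 0.4967 -0.0138 -0.0884] 0.039
rest [0, 1] [ 0.4974 -0.0137 -0.0871] 0.069
dish [0] [ 0.4761 -0.2909  0.0316] 0.021
dish [1] [ 0.4752 -0.2928  0.0248] 0.012
dish [0, 1] [ 0.4755 -0.2918 -0.0037] 0.039
```

Emit:
{"method": "apply_moves", "body": {"series": [{"dx": 36, "dy": -41, "jaw": 0.4}, {"dx": 72, "dy": -82, "jaw": 0.4}, {"dx": 108, "dy": -123, "jaw": 0.4}, {"dx": 135, "dy": -156, "jaw": 0.4}, {"dx": 135, "dy": -156, "jaw": 0.4}]}}

```text
invalid input at $.series[0]: expected keys jaw, dx, dy, dz, turn
```

Emit:
{"method": "apply_moves", "body": {"series": [{"dx": 27, "dy": -31, "jaw": 0.4}, {"dx": 54, "dy": -62, "jaw": 0.4}, {"dx": 81, "dy": -93, "jaw": 0.4}, {"dx": 108, "dy": -124, "jaw": 0.4}, {"dx": 135, "dy": -156, "jaw": 0.4}]}}

```text
invalid input at $.series[0]: expected keys jaw, dx, dy, dz, turn
```

Emit:
{"method": "apply_moves", "body": {"series": [{"dx": 27, "dy": -31, "jaw": 0.4}, {"dx": 54, "dy": -62, "jaw": 0.4}, {"dx": 81, "dy": -93, "jaw": 0.4}, {"dx": 108, "dy": -124, "jaw": 0.4}, {"dx": 135, "dy": -156, "jaw": 0.4}]}}

```text
invalid input at $.series[0]: expected keys jaw, dx, dy, dz, turn
```

Emit:
{"method": "apply_moves", "body": {"series": [{"dx": 27, "dy": -31, "turn": 0.1, "jaw": 0.4}, {"dx": 54, "dy": -62, "turn": 0.2, "jaw": 0.4}, {"dx": 81, "dy": -93, "turn": 0.3, "jaw": 0.4}, {"dx": 108, "dy": -124, "turn": 0.42, "jaw": 0.4}, {"dx": 135, "dy": -156, "turn": 0.42, "jaw": 0.4}]}}

```text
invalid input at $.series[0]: expected keys jaw, dx, dy, dz, turn
```

Emit:
{"method": "apply_moves", "body": {"series": [{"dx": 27, "dy": -31, "dz": 0, "turn": 0, "jaw": 0.4}, {"dx": 54, "dy": -62, "dz": 0, "turn": 0, "jaw": 0.4}, {"dx": 81, "dy": -93, "dz": 0, "turn": 0, "jaw": 0.4}, {"dx": 108, "dy": -124, "dz": 0, "turn": 0, "jaw": 0.4}, {"dx": 135, "dy": -156, "dz": 0, "turn": 0, "jaw": 0.4}]}}

```text
time: 1.42
tool_pos: [0.3302, -0.3579, 0.2236]
tool_rot: [0.0, 0.973, 0.229, 0.0]
contact_force: [0.4, 0.6, 1.2]
gripper_width: 0.6
grasp_force: 0.0
```

Emit:
{"method": "apply_moves", "body": {"series": [{"dx": 27, "dy": -31, "dz": 0, "turn": 0, "jaw": 0.4}, {"dx": 54, "dy": -62, "dz": 0, "turn": 0, "jaw": 0.4}, {"dx": 81, "dy": -93, "dz": 0, "turn": 0, "jaw": 0.4}, {"dx": 108, "dy": -124, "dz": 0, "turn": 0, "jaw": 0.4}, {"dx": 135, "dy": -156, "dz": 0, "turn": 0, "jaw": 0.4}]}}

```text
time: 1.83
tool_pos: [0.3813, -0.1582, 0.2239]
tool_rot: [0.0, 0.973, 0.229, 0.0]
contact_force: [1.8, -0.4, 0.6]
gripper_width: 0.6
grasp_force: 0.0
```

Emit:
{"method": "apply_moves", "body": {"series": [{"dx": 27, "dy": -31, "dz": 0, "turn": 0, "jaw": 0.4}, {"dx": 54, "dy": -62, "dz": 0, "turn": 0, "jaw": 0.4}, {"dx": 81, "dy": -93, "dz": 0, "turn": 0, "jaw": 0.4}, {"dx": 108, "dy": -124, "dz": 0, "turn": 0, "jaw": 0.4}, {"dx": 135, "dy": -156, "dz": 0, "turn": 0, "jaw": 0.4}]}}

```text
time: 2.25
tool_pos: [0.4325, 0.0418, 0.2241]
tool_rot: [0.0, 0.973, 0.229, 0.001]
contact_force: [0.8, -0.2, 0.1]
gripper_width: 0.595
grasp_force: 0.0
```

Emit:
{"method": "apply_moves", "body": {"series": [{"dx": 27, "dy": -31, "dz": 0, "turn": 0.1, "jaw": 0.4}, {"dx": 54, "dy": -62, "dz": 0, "turn": 0.2, "jaw": 0.4}, {"dx": 81, "dy": -93, "dz": 0, "turn": 0.3, "jaw": 0.4}, {"dx": 108, "dy": -124, "dz": 0, "turn": 0.42, "jaw": 0.4}, {"dx": 135, "dy": -156, "dz": 0, "turn": 0.42, "jaw": 0.4}]}}

```text
time: 2.67
tool_pos: [0.4821, 0.2354, 0.2238]
tool_rot: [0.0, 1.0, 0.02, 0.0]
contact_force: [0.1, -0.6, 0.2]
gripper_width: 0.602
grasp_force: 0.0
```

Emit:
{"method": "apply_moves", "body": {"series": [{"dx": 11.5, "dy": -39, "dz": 0, "turn": 0, "jaw": 0.4}, {"dx": 11.5, "dy": -39, "dz": 40, "turn": 0, "jaw": 0.4}, {"dx": 11.5, "dy": -39, "dz": 80, "turn": 0, "jaw": 0.4}, {"dx": 11.5, "dy": -39, "dz": 120, "turn": 0, "jaw": 0.4}, {"dx": 11.5, "dy": -39, "dz": 150, "turn": 0, "jaw": 0.4}]}}

```text
time: 3.08
tool_pos: [0.4902, 0.2727, 0.0702]
tool_rot: [0.001, 1.0, 0.022, -0.001]
contact_force: [-0.1, -0.0, 0.1]
gripper_width: 0.598
grasp_force: 0.0
```

Emit:
{"method": "apply_moves", "body": {"series": [{"dx": 0, "dy": 0, "dz": 0, "turn": 0, "jaw": 0.6}, {"dx": 0, "dy": 0, "dz": 0, "turn": 0, "jaw": 0.6}]}}

```text
time: 3.25
tool_pos: [0.4904, 0.2723, 0.072]
tool_rot: [0.001, 1.0, 0.021, -0.002]
contact_force: [1.4, -0.3, 1.2]
gripper_width: 0.402
grasp_force: 0.0
```

```bash
python3 - <<'E'
from h import *
s=state();print(s['tool_pos'],s['tool_rot'])
f=grab_frame('side');cv2.imwrite('pics/g.png',cv2.resize(f['pixels'][90:230,160:340,::-1],(720,560),interpolation=cv2.INTER_CUBIC))
print(proj(f,(.4935,.28,.014)))
E
```

```text
[0.49043971 0.2723222  0.07204644] [ 7.38014538e-04  9.99768141e-01  2.14287440e-02 -1.98203895e-03]
[235.40271615 162.3958096 ]
```

View pics/g.png

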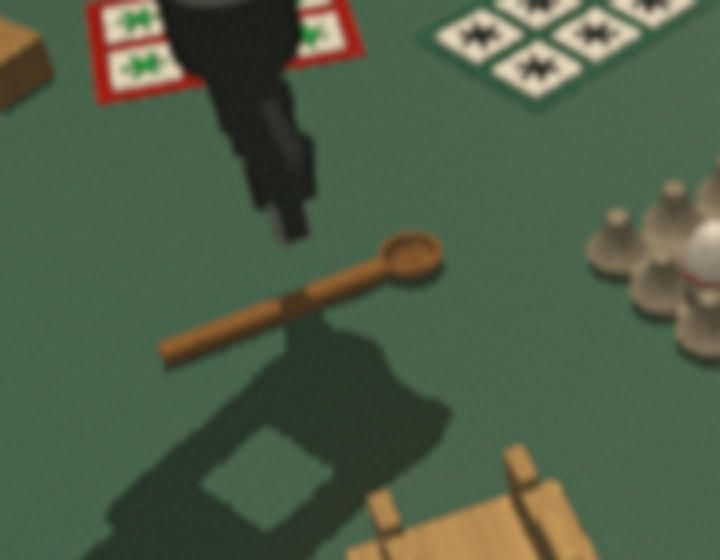

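The picture shows the gripper over the handle, with the spoon lying as measured. Shift 8 mm sideways, then go down.

Emit:
{"method": "apply_moves", "body": {"series": [{"dx": 3.4, "dy": -7.6, "dz": 0, "turn": 0, "jaw": 0.6}, {"dx": 3.4, "dy": -7.6, "dz": 20, "turn": 0, "jaw": 0.6}, {"dx": 3.4, "dy": -7.6, "dz": 38, "turn": 0, "jaw": 0.6}, {"dx": 3.4, "dy": -7.6, "dz": 45, "turn": 0, "jaw": 0.6}, {"dx": 3.4, "dy": -7.6, "dz": 45, "turn": 0, "jaw": 0.6}]}}

```text
time: 3.72
tool_pos: [0.4951, 0.2809, 0.029]
tool_rot: [-0.0, 1.0, 0.021, 0.0]
contact_force: [-0.2, -0.4, -0.3]
gripper_width: 0.402
grasp_force: 0.0
```

Emit:
{"method": "apply_moves", "body": {"series": [{"dx": 0, "dy": 0, "dz": 8, "turn": 0, "jaw": 0.6}, {"dx": 0, "dy": 0, "dz": 8, "turn": 0, "jaw": 0.6}, {"dx": 0, "dy": 0, "dz": 8, "turn": 0, "jaw": 1}, {"dx": 0, "dy": 0, "dz": 8, "turn": 0, "jaw": 1}, {"dx": 0, "dy": 0, "dz": 8, "turn": 0, "jaw": 1}]}}

```text
time: 4.13
tool_pos: [0.4954, 0.2808, 0.0214]
tool_rot: [-0.0, 1.0, 0.021, 0.001]
contact_force: [-0.4, 0.2, -0.7]
gripper_width: 0.005
grasp_force: 0.0
```

Emit:
{"method": "apply_moves", "body": {"series": [{"dx": 0, "dy": 0, "dz": 0, "turn": 0, "jaw": 1}, {"dx": 0, "dy": 0, "dz": 0, "turn": 0, "jaw": 1}, {"dx": 0, "dy": 0, "dz": 0, "turn": 0, "jaw": 1}]}}

```text
time: 4.38
tool_pos: [0.495, 0.2806, 0.0208]
tool_rot: [-0.0, 1.0, 0.021, 0.0]
contact_force: [-0.3, 0.3, 0.1]
gripper_width: 0.002
grasp_force: 0.0
```

```bash
python3 - <<'E'
from h import *
f=grab_frame('side');A=cv2.resize(f['pixels'][110:210,170:310,::-1],(560,400),interpolation=cv2.INTER_CUBIC)
g=grab_frame('top');B=cv2.resize(g['pixels'][170:290,180:250,::-1],(233,400),interpolation=cv2.INTER_CUBIC)
cv2.imwrite('pics/m.png',np.hstack([A,B]))
o=spotter.outline_of(f,'spoon');m=o[0]['region'];p=fit([f],[m],'spoon',(.4835,.28,.042));print(p,o[0]['conf'])
E
```

```text
(array([0.48513037, 0.27993405, 0.04605502]), np.float64(0.4305001101564221)) 0.59
```

View pics/m.png

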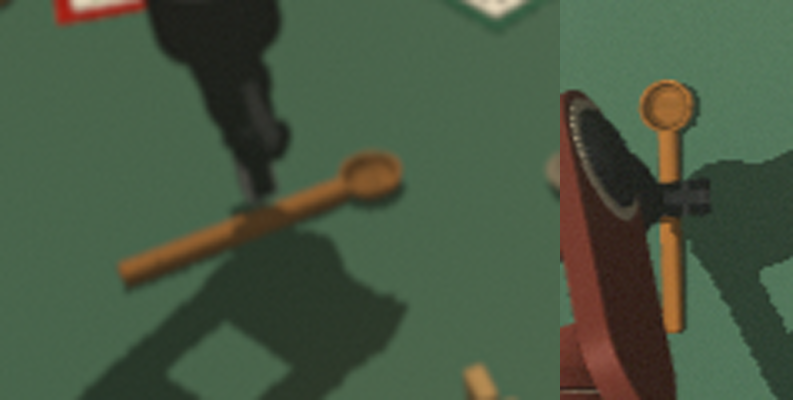

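```bash
python3 - <<'E'
from h import *
f=grab_frame('side');g=grab_frame('top')
for p in((.4904,.2723,.053),(.4904,.2723,.072),(.495,.2806,.002),(.495,.2806,.014),(.495,.2806,.021)): print(p,proj(f,p),proj(g,p))
d=f['pixels'].astype(int)
print(d[150:172,235].tolist())
E
```

```text
(0.4904, 0.2723, 0.053) [232.42608775 153.3068726 ] [210.17871178 232.54800448]
(0.4904, 0.2723, 0.072) [230.95763265 147.59986604] [207.87029643 232.54428583]
(0.495, 0.2806, 0.002) [236.7008926  165.38881378] [212.84739581 230.87569584]
(0.495, 0.2806, 0.014) [235.85804424 162.07238197] [211.5091225  230.85305526]
(0.495, 0.2806, 0.021) [235.35933965 160.1100838 ] [210.71325271 230.83959092]
[[29, 32, 26], [29, 33, 26], [26, 32, 26], [30, 34, 27], [29, 34, 28], [31, 34, 28], [30, 35, 29], [29, 34, 28], [35, 39, 32], [44, 50, 41], [49, 57, 45], [55, 56, 40], [66, 55, 35], [73, 54, 31], [76, 54, 30], [76, 54, 30], [73, 52, 28], [69, 51, 29], [59, 52, 33], [48, 53, 38], [42, 54, 40], [43, 57, 44]]
```

The picture shows shut fingers ending at about crop (262,200), on top of an undisturbed handle. So the fingertips are higher than the stated geometry implies. I'll open, go a little lower while watching force, and close again.

Emit:
{"method": "apply_moves", "body": {"series": [{"dx": 0, "dy": 0, "dz": -10, "turn": 0, "jaw": 0.6}, {"dx": 0, "dy": 0, "dz": -10, "turn": 0, "jaw": 0.6}, {"dx": 0, "dy": 0, "dz": -10, "turn": 0, "jaw": 0.6}, {"dx": 0, "dy": 0, "dz": 0, "turn": 0, "jaw": 0.6}, {"dx": 0, "dy": 0, "dz": 0, "turn": 0, "jaw": 0.6}]}}

```text
time: 5.05
tool_pos: [0.4937, 0.2801, 0.0188]
tool_rot: [0.0, 1.0, 0.021, -0.001]
contact_force: [-0.5, -0.5, -0.4]
gripper_width: 0.398
grasp_force: 0.0
```

```bash
python3 - <<'E'
from h import *
f=grab_frame('side');g=grab_frame('top');s=state();print(s['tool_pos'])
A=cv2.resize(f['pixels'][130:190,195:285,::-1],(540,360),interpolation=cv2.INTER_CUBIC)
B=cv2.resize(g['pixels'][200:260,190:232,::-1],(252,360),interpolation=cv2.INTER_CUBIC)
cv2.imwrite('pics/n.png',np.hstack([A,B]))
x,y,z=s['tool_pos']
for k in(-.024,.024):print(k,(proj(f,(x,y+k,z-.011))-[195,130])*6,(proj(f,(x,y+k,z))-[195,130])*6)
E
```

```text
[0.49387601 0.28017204 0.01928158]
-0.024 [264.63936802 235.74089907] [260.03795429 217.35468897]
0.024 [226.91408723 171.91305683] [222.13083566 153.51067455]
```

View pics/n.png

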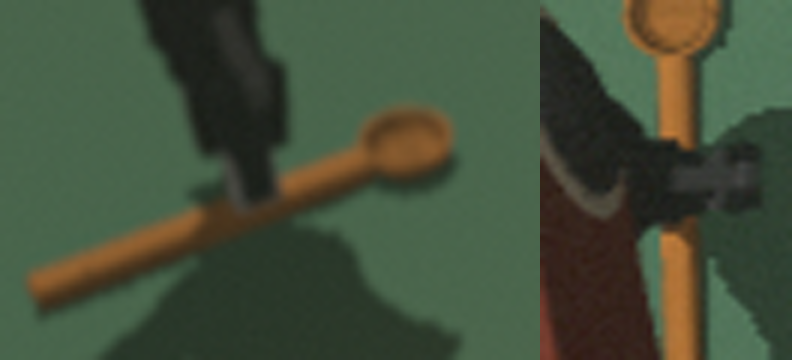

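The near fingertip is at crop (258,210), which puts it about level with the reported TCP (z≈0.02), so it hasn't reached the handle sides. Going down with force checks.

Emit:
{"method": "apply_moves", "body": {"series": [{"dx": 0, "dy": 0, "dz": 4, "turn": 0, "jaw": 0.6}, {"dx": 0, "dy": 0, "dz": 8, "turn": 0, "jaw": 0.6}, {"dx": 0, "dy": 0, "dz": 8, "turn": 0, "jaw": 0.6}]}}

```text
time: 5.4
tool_pos: [0.4941, 0.2803, 0.0114]
tool_rot: [0.0, 1.0, 0.021, -0.001]
contact_force: [-0.4, -0.1, -0.4]
gripper_width: 0.399
grasp_force: 0.0
```

Emit:
{"method": "apply_moves", "body": {"series": [{"dx": 0, "dy": 0, "dz": 0, "turn": 0, "jaw": 1}, {"dx": 0, "dy": 0, "dz": 0, "turn": 0, "jaw": 1}, {"dx": 0, "dy": 0, "dz": 0, "turn": 0, "jaw": 1}, {"dx": 0, "dy": 0, "dz": 0, "turn": 0, "jaw": 1}]}}

```text
time: 5.73
tool_pos: [0.4951, 0.2807, 0.0128]
tool_rot: [-0.0, 1.0, 0.021, 0.0]
contact_force: [-0.7, 0.4, -0.8]
gripper_width: -0.001
grasp_force: 0.0
```

Emit:
{"method": "apply_moves", "body": {"series": [{"dx": 0, "dy": 0, "dz": -8, "turn": 0, "jaw": 0.6}, {"dx": 0, "dy": 0, "dz": -8, "turn": 0, "jaw": 0.6}, {"dx": 0, "dy": 0, "dz": -8, "turn": 0, "jaw": 0.6}, {"dx": 0, "dy": 0, "dz": 2, "turn": 0, "jaw": 0.6}, {"dx": 0, "dy": 0, "dz": 2, "turn": 0, "jaw": 0.6}]}}

```text
time: 6.15
tool_pos: [0.4937, 0.2801, 0.0088]
tool_rot: [0.0, 1.0, 0.021, -0.001]
contact_force: [-0.9, -0.4, -0.8]
gripper_width: 0.402
grasp_force: 0.0
```

Emit:
{"method": "apply_moves", "body": {"series": [{"dx": 0, "dy": 0, "dz": 4, "turn": 0, "jaw": 0.6}, {"dx": 0, "dy": 0, "dz": 4, "turn": 0, "jaw": 0.6}]}}

```text
time: 6.32
tool_pos: [0.4939, 0.2802, 0.0052]
tool_rot: [0.0, 1.0, 0.021, -0.001]
contact_force: [0.4, -0.2, 0.1]
gripper_width: 0.4
grasp_force: 0.0
```

```bash
python3 - <<'E'
from h import *
f=grab_frame('side');s=state();print(s['tool_pos'],s['contact_force'])
A=cv2.resize(f['pixels'][130:190,195:285,::-1],(720,480),interpolation=cv2.INTER_CUBIC)
cv2.imwrite('pics/o.png',A)
x,y,z=s['tool_pos']
for k in(-.024,):print(k,(proj(f,(x,y+k,z-.011))-[195,130])*8,(proj(f,(x,y+k,z))-[195,130])*8)
E
```

```text
[0.49414984 0.28029219 0.00560154] [-0.48152612 -0.15193626  0.71578754]
-0.024 [360.98920509 343.74049365] [354.98606983 319.72759622]
```

View pics/o.png

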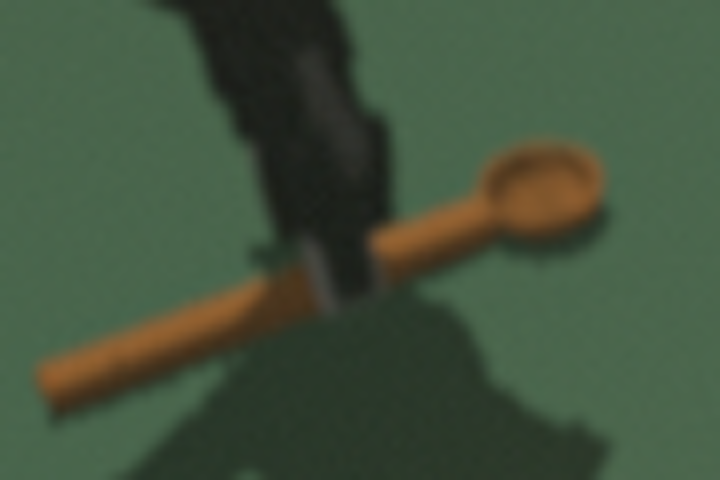

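The near tip is at crop (350,305), so z≈0.012. Tip heights in the pictures all fit a tool about 18 mm higher than reported. Lowering a bit more and closing.

Emit:
{"method": "apply_moves", "body": {"series": [{"dx": 0, "dy": 0, "dz": 3, "turn": 0, "jaw": 0.6}, {"dx": 0, "dy": 0, "dz": 6, "turn": 0, "jaw": 0.6}, {"dx": 0, "dy": 0, "dz": 6, "turn": 0, "jaw": 0.6}]}}

```text
time: 6.62
tool_pos: [0.4944, 0.2804, -0.0001]
tool_rot: [0.0, 1.0, 0.021, -0.001]
contact_force: [-0.2, 1.0, 0.2]
gripper_width: 0.398
grasp_force: 0.0
```

Emit:
{"method": "apply_moves", "body": {"series": [{"dx": 0, "dy": 0, "dz": 0, "turn": 0, "jaw": 1}, {"dx": 0, "dy": 0, "dz": 0, "turn": 0, "jaw": 1}, {"dx": 0, "dy": 0, "dz": 0, "turn": 0, "jaw": 1}, {"dx": 0, "dy": 0, "dz": 0, "turn": 0, "jaw": 1}]}}

```text
time: 6.95
tool_pos: [0.4951, 0.2807, 0.0008]
tool_rot: [-0.0, 1.0, 0.021, 0.0]
contact_force: [-0.8, 0.2, 1.3]
gripper_width: 0.144
grasp_force: 58.7
```

Gripped, with 58.7 N on the pads and the reported z at 0.001 for the spoon on the table. Lifting, then going to the rest's outer cheek, where I'll press the tail up to tilt the head down in the grip.

Emit:
{"method": "apply_moves", "body": {"series": [{"dx": 0, "dy": 0, "dz": -20, "turn": 0, "jaw": 1}, {"dx": 0, "dy": 0, "dz": -50, "turn": 0, "jaw": 1}, {"dx": 0, "dy": 0, "dz": -80, "turn": 0, "jaw": 1}, {"dx": 10, "dy": 25, "dz": -105, "turn": 0.03, "jaw": 1}, {"dx": 20, "dy": 60, "dz": -110, "turn": 0.06, "jaw": 1}]}}

```text
time: 7.37
tool_pos: [0.5204, 0.2237, 0.1167]
tool_rot: [-0.002, 1.0, -0.007, 0.005]
contact_force: [1.6, 0.3, 1.4]
gripper_width: 0.148
grasp_force: 58.7
```

Emit:
{"method": "apply_moves", "body": {"series": [{"dx": 10, "dy": 37, "dz": 0, "turn": 0.02, "jaw": 1}, {"dx": 20, "dy": 74, "dz": 0, "turn": 0.04, "jaw": 1}, {"dx": 30, "dy": 111, "dz": 0, "turn": 0.07, "jaw": 1}, {"dx": 36, "dy": 145, "dz": 0, "turn": 0.07, "jaw": 1}, {"dx": 36, "dy": 165, "dz": 0, "turn": 0.07, "jaw": 1}]}}

```text
time: 7.78
tool_pos: [0.5513, 0.0527, 0.1109]
tool_rot: [0.0, 0.999, -0.045, 0.001]
contact_force: [0.3, -0.6, -0.3]
gripper_width: 0.146
grasp_force: 58.7
```

Emit:
{"method": "apply_moves", "body": {"series": [{"dx": 0, "dy": 0, "dz": 0, "turn": 0, "jaw": 1}, {"dx": 0, "dy": 0, "dz": 0, "turn": 0, "jaw": 1}, {"dx": 0, "dy": 0, "dz": 0, "turn": 0, "jaw": 1}]}}

```text
time: 8.03
tool_pos: [0.5504, 0.0564, 0.1105]
tool_rot: [-0.0, 0.999, -0.044, -0.0]
contact_force: [0.2, 0.5, -1.0]
gripper_width: 0.148
grasp_force: 58.8
```

Emit:
{"method": "apply_moves", "body": {"series": [{"dx": 23, "dy": 17.5, "dz": 0, "turn": 0, "jaw": 1}, {"dx": 23, "dy": 17.5, "dz": 20, "turn": 0, "jaw": 1}, {"dx": 23, "dy": 17.5, "dz": 40, "turn": 0, "jaw": 1}, {"dx": 23, "dy": 17.5, "dz": 45, "turn": 0, "jaw": 1}, {"dx": 23, "dy": 17.5, "dz": 45, "turn": 0, "jaw": 1}]}}

```text
time: 8.45
tool_pos: [0.57, 0.0378, 0.0632]
tool_rot: [-0.0, 0.999, -0.043, -0.002]
contact_force: [-0.5, 0.1, -1.0]
gripper_width: 0.146
grasp_force: 58.8
```

```bash
python3 - <<'E'
from h import *
f=grab_frame('side');g=grab_frame('top');s=state();print(s['tool_pos'])
A=cv2.resize(f['pixels'][150:290,220:380,::-1],(480,420),interpolation=cv2.INTER_CUBIC)
B=cv2.resize(g['pixels'][170:282,260:345,::-1],(319,420),interpolation=cv2.INTER_CUBIC)
cv2.imwrite('pics/t0.png',np.hstack([A,B]))
E
```

```text
[0.57202328 0.03738901 0.06600227]
```

View pics/t0.png

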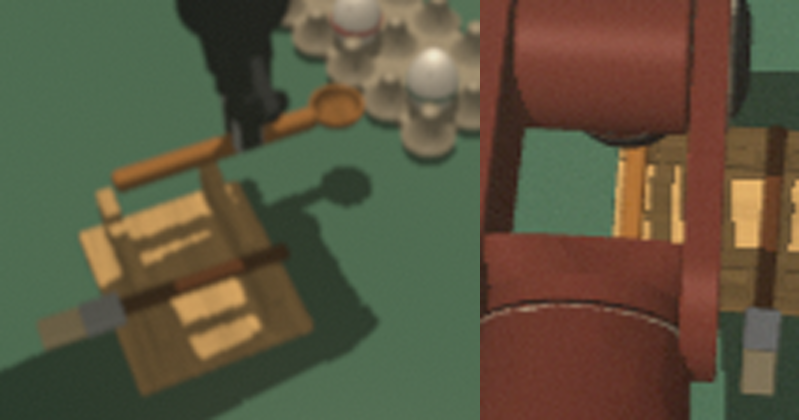

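The side crop shows the spoon level, its tail over the near cheek. The egg tray, whose lowest cup is at crop (430,150), lies beyond the head at (337,105). I'll check the clearance numerically.

```bash
python3 - <<'E'
from h import *
f=grab_frame('side');s=state();g=grab_frame('top')
m=spotter.outline_of(f,'tray')[0]
M['tray']=[box(-56,56,-106,106,0,25)]
print(m['conf'],m['extent'],fit([f],[m['region']],'tray',(.75,.07,0)))
for n in ('tray','egg_a','jar'):
  for d in spotter.outline_of(g,n): print(n,d['conf'],d['extent'],[back(g,(d['extent'][i],d['extent'][j]),.03)[:2] for i,j in((0,3),(2,3))])
x,y,z=s['tool_pos'];print(s['tool_pos'],'tip',x+.1*np.cos(-.088),y+.1*np.sin(-.088))
for X in(.66,.68,.7): print(X,proj(f,(X,.03,.03)))
E
```

```text
0.95 [317.0, 128.1, 397.5, 202.4] (array([0.76563233, 0.11820134, 0.11752617]), np.float64(0.14219482261609157))
tray 0.76 [223.4, 97.5, 313.9, 167.0] [array([0.66137277, 0.24672871]), array([0.65605923, 0.00838872])]
tray 0.29 [291.2, 126.8, 310.2, 143.9] [array([0.71936902, 0.06729333]), array([0.71819942, 0.01701275])]
egg_a 0.79 [295.0, 124.6, 306.6, 141.8] [array([0.7248147 , 0.05715881]), array([0.72409742, 0.02644053])]
egg_a 0.51 [252.7, 127.8, 271.8, 149.0] [array([0.7079548 , 0.16940912]), array([0.70678813, 0.11878695])]
jar 0.85 [373.4, 123.1, 402.1, 149.4] [array([ 0.69953967, -0.14911422]), array([ 0.69780614, -0.22438764])]
[0.57260967 0.03714514 0.06675588] tip 0.6722227164897592 0.028356497182491017
0.66 [337.04331301 195.68416177]
0.68 [344.24393622 192.63385345]
0.7 [351.34553782 189.62549241]
```

Head front reaches x≈0.67 and the tray begins at x≈0.72, so it is clear. Pressing down.

Emit:
{"method": "apply_moves", "body": {"series": [{"dx": 0, "dy": 0, "dz": 4, "turn": 0, "jaw": 1}, {"dx": 0, "dy": 0, "dz": 8, "turn": 0, "jaw": 1}, {"dx": 0, "dy": 0, "dz": 11, "turn": 0, "jaw": 1}]}}

```text
time: 9.1
tool_pos: [0.5723, 0.0364, 0.0547]
tool_rot: [-0.0, 0.999, -0.044, 0.0]
contact_force: [-1.7, -0.9, 10.1]
gripper_width: 0.144
grasp_force: 60.1
```

Emit:
{"method": "apply_moves", "body": {"series": [{"dx": 0, "dy": 0, "dz": 1.5, "turn": 0, "jaw": 1}, {"dx": 0, "dy": 0, "dz": 3, "turn": 0, "jaw": 1}, {"dx": 0, "dy": 0, "dz": 3, "turn": 0, "jaw": 1}]}}

```text
time: 9.35
tool_pos: [0.5726, 0.0364, 0.0541]
tool_rot: [0.0, 0.999, -0.044, -0.0]
contact_force: [-5.1, -0.0, 14.5]
gripper_width: 0.145
grasp_force: 60.5
```

Emit:
{"method": "apply_moves", "body": {"series": [{"dx": 0, "dy": 0, "dz": 1.5, "turn": 0, "jaw": 1}, {"dx": 0, "dy": 0, "dz": 3, "turn": 0, "jaw": 1}, {"dx": 0, "dy": 0, "dz": 3, "turn": 0, "jaw": 1}]}}

```text
time: 9.6
tool_pos: [0.5746, 0.0364, 0.0521]
tool_rot: [-0.0, 0.999, -0.044, 0.003]
contact_force: [-1.5, -1.2, 14.0]
gripper_width: 0.147
grasp_force: 61.2
```

Emit:
{"method": "apply_moves", "body": {"series": [{"dx": 0, "dy": 0, "dz": 1.5, "turn": 0, "jaw": 1}, {"dx": 0, "dy": 0, "dz": 3, "turn": 0, "jaw": 1}, {"dx": 0, "dy": 0, "dz": 3, "turn": 0, "jaw": 1}]}}

```text
time: 9.85
tool_pos: [0.5763, 0.0361, 0.0501]
tool_rot: [-0.0, 0.999, -0.044, 0.005]
contact_force: [1.1, 0.2, 13.7]
gripper_width: 0.149
grasp_force: 61.7
```

Emit:
{"method": "apply_moves", "body": {"series": [{"dx": 0, "dy": 0, "dz": 1.5, "turn": 0, "jaw": 1}, {"dx": 0, "dy": 0, "dz": 3, "turn": 0, "jaw": 1}, {"dx": 0, "dy": 0, "dz": 3, "turn": 0, "jaw": 1}]}}

```text
time: 10.1
tool_pos: [0.5779, 0.0357, 0.0479]
tool_rot: [0.0, 0.999, -0.044, 0.007]
contact_force: [5.6, -2.0, 12.0]
gripper_width: 0.148
grasp_force: 62.0
```

```bash
cat >> h.py <<'E'
def tiltfit(f,m,p0,grip=.0115,sx=1):
    """fit spoon (grip point x,y,z underside-based, yaw, pitch down) to mask; p=(x,y,z,pitch), yaw given"""
    from scipy.optimize import minimize
    def ren(x,y,z,yaw,th,S=4):
        im=np.zeros((400*S,640*S),np.uint8)
        for P in M['spoon']:
            q=P-[grip,0,.007];c,s=np.cos(th),np.sin(th)
            q=np.c_[c*q[:,0]+s*q[:,2],q[:,1],-s*q[:,0]+c*q[:,2]]
            c,s=np.cos(yaw),np.sin(yaw)
            q=np.c_[c*q[:,0]-s*q[:,1]+x,s*q[:,0]+c*q[:,1]+y,q[:,2]+z]
            uv=np.array([proj(f,w) for w in q]).astype(np.float32)
            cv2.fillConvexPoly(im,cv2.convexHull((uv+.5)*S).astype(np.int32),255)
        return cv2.resize(im,(640,400),interpolation=cv2.INTER_AREA)/255.
    x,y,z,yaw=p0
    for t in np.radians(np.arange(-5,41,5)):
        best=min(((np.abs(ren(x,y,z+dz,yaw,t)-m)*(1)).sum()/m.sum(),dz,np.degrees(t)) for dz in(-.004,0,.004)); print(np.round(best,3))
E
python3 - <<'E'
from h import *
f=grab_frame('side');s=state();print(s['tool_pos'],s['contact_force'])
A=cv2.resize(f['pixels'][150:290,220:380,::-1],(685,600),interpolation=cv2.INTER_CUBIC)
cv2.imwrite('pics/t1.png',A)
o=spotter.outline_of(f,'spoon');x,y,z=s['tool_pos'];print(o[0]['conf'],o[0]['extent'])
tiltfit(f,o[0]['region'],(x,y,z+.006,-.088))
E
```

```text
[0.57787507 0.0357245  0.04796438] [ 4.1657731  -0.36070967 13.43355089]
0.92 [261.1, 188.5, 346.3, 210.1]
[ 1.479e+00  4.000e-03 -5.000e+00]
[1.164 0.004 0.   ]
[8.27e-01 4.00e-03 5.00e+00]
[ 0.532  0.    10.   ]
[ 0.428  0.    15.   ]
[ 0.648  0.    20.   ]
[ 9.78e-01 -4.00e-03  2.50e+01]
[ 1.284e+00 -4.000e-03  3.000e+01]
[ 1.569e+00 -4.000e-03  3.500e+01]
[1.724e+00 4.000e-03 4.000e+01]
```

Pivoting works: about 14° so far, at roughly 13 N. Continuing.

Emit:
{"method": "apply_moves", "body": {"series": [{"dx": -2, "dy": 0, "dz": 2, "turn": 0, "jaw": 1}, {"dx": -4, "dy": 0, "dz": 4, "turn": 0, "jaw": 1}, {"dx": -4, "dy": 0, "dz": 4, "turn": 0, "jaw": 1}]}}

```text
time: 10.45
tool_pos: [0.5781, 0.0359, 0.0467]
tool_rot: [0.0, 0.999, -0.044, 0.012]
contact_force: [12.7, -0.8, 14.2]
gripper_width: 0.148
grasp_force: 63.3
```

Emit:
{"method": "apply_moves", "body": {"series": [{"dx": -2, "dy": 0, "dz": 2, "turn": 0, "jaw": 1}, {"dx": -3, "dy": 0, "dz": 3, "turn": 0, "jaw": 1}, {"dx": -3, "dy": 0, "dz": 3, "turn": 0, "jaw": 1}]}}

```text
time: 10.7
tool_pos: [0.5781, 0.0358, 0.0459]
tool_rot: [0.0, 0.999, -0.044, 0.015]
contact_force: [16.2, -2.1, 17.6]
gripper_width: 0.145
grasp_force: 64.4
```

```bash
python3 - <<'E'
from h import *
f=grab_frame('side');s=state();print(s['tool_pos'],s['contact_force'])
o=spotter.outline_of(f,'spoon');x,y,z=s['tool_pos'];print(o[0]['conf'],o[0]['extent'])
tiltfit(f,o[0]['region'],(x,y,z+.006,-.088))
E
```

```text
[0.57810914 0.03577609 0.04594122] [15.99054207 -2.21713692 17.63643981]
0.95 [258.4, 189.9, 341.6, 206.7]
[ 1.491e+00 -4.000e-03 -5.000e+00]
[1.244 0.004 0.   ]
[9.29e-01 4.00e-03 5.00e+00]
[6.32e-01 4.00e-03 1.00e+01]
[3.65e-01 4.00e-03 1.50e+01]
[ 0.425  0.    20.   ]
[ 0.747  0.    25.   ]
[ 1.044e+00 -4.000e-03  3.000e+01]
[ 1.338e+00 -4.000e-03  3.500e+01]
[ 1.574e+00 -4.000e-03  4.000e+01]
```

Emit:
{"method": "apply_moves", "body": {"series": [{"dx": 4, "dy": 0, "dz": 1, "turn": 0, "jaw": 1}, {"dx": 6, "dy": 0, "dz": 3, "turn": 0, "jaw": 1}, {"dx": 6, "dy": 0, "dz": 5, "turn": 0, "jaw": 1}, {"dx": 6, "dy": 0, "dz": 5, "turn": 0, "jaw": 1}]}}

```text
time: 11.13
tool_pos: [0.5801, 0.0357, 0.0379]
tool_rot: [0.0, 0.999, -0.044, 0.01]
contact_force: [11.1, -1.0, 15.0]
gripper_width: 0.146
grasp_force: 66.7
```

Emit:
{"method": "apply_moves", "body": {"series": [{"dx": 0, "dy": 0, "dz": 2, "turn": 0, "jaw": 1}, {"dx": 0, "dy": 0, "dz": 4, "turn": 0, "jaw": 1}, {"dx": 0, "dy": 0, "dz": 4, "turn": 0, "jaw": 1}]}}

```text
time: 11.38
tool_pos: [0.5804, 0.0357, 0.0374]
tool_rot: [0.0, 0.999, -0.044, 0.009]
contact_force: [-0.1, 0.0, 33.9]
gripper_width: 0.149
grasp_force: 68.9
```

```bash
python3 - <<'E'
from h import *
f=grab_frame('side');s=state();print(s['tool_pos'],s['contact_force'])
o=spotter.outline_of(f,'spoon');x,y,z=s['tool_pos'];print(o[0]['conf'],o[0]['extent'])
tiltfit(f,o[0]['region'],(x,y,z+.006,-.088))
E
```

```text
[0.58040678 0.03566892 0.03740569] [-1.0466623  -1.45368777 32.94861662]
0.73 [263.2, 196.5, 341.5, 207.2]
[ 2.062e+00 -4.000e-03 -5.000e+00]
[ 1.935 -0.004  0.   ]
[ 1.771e+00 -4.000e-03  5.000e+00]
[1.535e+00 4.000e-03 1.000e+01]
[1.2e+00 4.0e-03 1.5e+01]
[8.55e-01 4.00e-03 2.00e+01]
[5.28e-01 4.00e-03 2.50e+01]
[ 0.459  0.    30.   ]
[ 7.42e-01 -4.00e-03  3.50e+01]
[ 1.066e+00 -4.000e-03  4.000e+01]
```

Tilt is about 28° and the tip now touches the table, since the force is purely vertical. So tip height ≈ reported z − 0.037. Lifting and moving over the dish.

Emit:
{"method": "apply_moves", "body": {"series": [{"dx": 0, "dy": 0, "dz": -30, "turn": 0, "jaw": 1}, {"dx": 0, "dy": 0, "dz": -65, "turn": 0, "jaw": 1}, {"dx": 0, "dy": 0, "dz": -100, "turn": 0, "jaw": 1}, {"dx": -10, "dy": 30, "dz": -110, "turn": 0, "jaw": 1}, {"dx": -22, "dy": 68, "dz": -110, "turn": 0, "jaw": 1}]}}

```text
time: 11.9
tool_pos: [0.5463, -0.0289, 0.1417]
tool_rot: [0.0, 0.999, -0.041, 0.005]
contact_force: [1.2, -1.4, -1.1]
gripper_width: 0.149
grasp_force: 64.7
```

Emit:
{"method": "apply_moves", "body": {"series": [{"dx": -12, "dy": 38, "dz": 0, "turn": 0, "jaw": 1}, {"dx": -24, "dy": 76, "dz": 0, "turn": 0, "jaw": 1}, {"dx": -36, "dy": 114, "dz": 0, "turn": 0, "jaw": 1}, {"dx": -48, "dy": 152, "dz": 0, "turn": 0, "jaw": 1}, {"dx": -60, "dy": 190, "dz": 0, "turn": 0, "jaw": 1}]}}

```text
time: 12.32
tool_pos: [0.4656, -0.2147, 0.1362]
tool_rot: [-0.0, 0.999, -0.044, -0.0]
contact_force: [0.6, -0.7, -0.4]
gripper_width: 0.146
grasp_force: 64.7
```

Emit:
{"method": "apply_moves", "body": {"series": [{"dx": -12, "dy": 35, "dz": 0, "turn": -0.04, "jaw": 1}, {"dx": -25, "dy": 62, "dz": 0, "turn": -0.088, "jaw": 1}, {"dx": -25, "dy": 62, "dz": 0, "turn": -0.088, "jaw": 1}, {"dx": -25, "dy": 62, "dz": 0, "turn": -0.088, "jaw": 1}]}}

```text
time: 12.65
tool_pos: [0.4356, -0.2739, 0.1361]
tool_rot: [-0.0, 1.0, -0.001, -0.0]
contact_force: [-0.6, 0.9, -1.1]
gripper_width: 0.149
grasp_force: 64.7
```

```bash
cat >> h.py <<'E'
B0=np.array([(-36,24),(-8,15),(6,-15),(-3,-45),(-42,-20),(37,-27),(3,45)])
def beads(*names):
    for n in names:
        f=grab_frame(n)
        for d in spotter.outline_of(f,'bead0'):
            v,u=np.nonzero(d['region'])
            if len(u)<20: continue
            p=back(f,(u.mean(),v.mean()),.02)[:2]-[.4755,-.2918]
            if np.hypot(*p)<.1: print(n,round(d['conf'],2),np.round(p*1000).astype(int),'near0',round(np.linalg.norm(B0-p*1000,axis=1).min()))
    return f
E
python3 - <<'E'
from h import *
f=grab_frame('side');s=state();print(s['tool_pos'],s['tool_rot'],s['contact_force'])
o=spotter.outline_of(f,'spoon');x,y,z=s['tool_pos'];print(o[0]['conf'],o[0]['extent'])
tiltfit(f,o[0]['region'],(x,y,z+.009,0))
A=f['pixels'][200:400,220:440,::-1];cv2.imwrite('pics/d0.png',cv2.resize(A,(660,600),interpolation=cv2.INTER_CUBIC))
beads('side')
E
```

```text
[ 0.43616208 -0.27292456  0.13611721] [-5.00984784e-04  9.99999701e-01 -5.61242304e-04 -1.79986332e-04] [ 1.35838038  0.03844891 -0.95197497]
0.86 [247.1, 303.9, 361.2, 353.3]
[ 1.678e+00  4.000e-03 -5.000e+00]
[1.5   0.004 0.   ]
[1.293e+00 4.000e-03 5.000e+00]
[1.095e+00 4.000e-03 1.000e+01]
[8.87e-01 4.00e-03 1.50e+01]
[ 0.711  0.    20.   ]
[ 5.85e-01 -4.00e-03  2.50e+01]
[ 5.36e-01 -4.00e-03  3.00e+01]
[ 7.29e-01 -4.00e-03  3.50e+01]
[ 9.85e-01 -4.00e-03  4.00e+01]
side 0.74 [-8 14] near0 1
side 0.73 [ -3 -46] near0 1
side 0.7 [  5 -15] near0 1
side 0.64 [ 37 -27] near0 0
side 0.62 [-36  24] near0 0
side 0.5 [-42 -20] near0 0
```

View pics/d0.png

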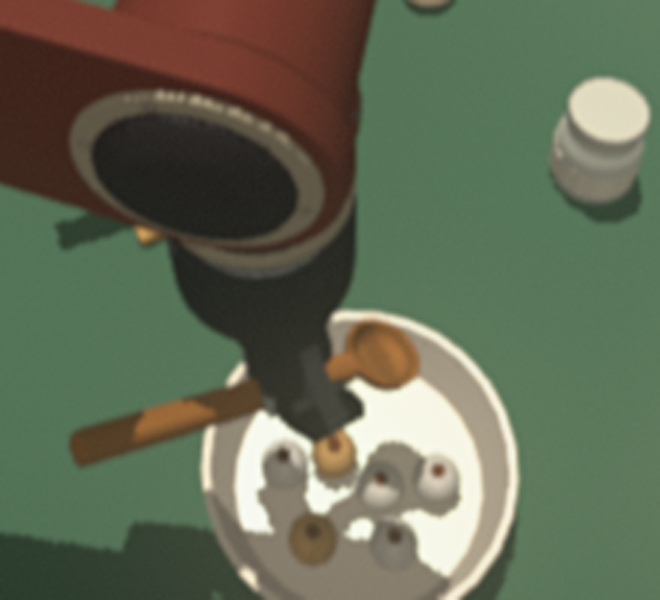

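The view shows the spoon tilted head-down over the dish, with its head at crop (382,355). All seven beads are inside and undisturbed, and the gripper is high above the rim. Lowering into the free gap at the upper side.

Emit:
{"method": "apply_moves", "body": {"series": [{"dx": 9, "dy": 0, "dz": 10, "turn": 0, "jaw": 1}, {"dx": 9, "dy": 0, "dz": 35, "turn": 0, "jaw": 1}, {"dx": 9, "dy": 0, "dz": 60, "turn": 0, "jaw": 1}, {"dx": 9, "dy": 0, "dz": 76, "turn": 0, "jaw": 1}, {"dx": 9, "dy": 0, "dz": 80, "turn": 0, "jaw": 1}]}}

```text
time: 13.27
tool_pos: [0.444, -0.27, 0.0529]
tool_rot: [-0.002, 1.0, 0.001, -0.002]
contact_force: [-0.2, 1.6, -1.1]
gripper_width: 0.142
grasp_force: 64.7
```

Emit:
{"method": "apply_moves", "body": {"series": [{"dx": 0, "dy": 0, "dz": 3, "turn": 0, "jaw": 1}, {"dx": 0, "dy": 0, "dz": 6, "turn": 0, "jaw": 1}, {"dx": 0, "dy": 0, "dz": 6, "turn": 0, "jaw": 1}]}}

```text
time: 13.52
tool_pos: [0.4463, -0.273, 0.0514]
tool_rot: [0.0, 1.0, 0.001, 0.001]
contact_force: [-1.4, 0.1, -1.6]
gripper_width: 0.147
grasp_force: 64.7
```

Emit:
{"method": "apply_moves", "body": {"series": [{"dx": -2, "dy": 10, "dz": 3, "turn": 0, "jaw": 1}, {"dx": -4, "dy": 22, "dz": 3, "turn": 0, "jaw": 1}, {"dx": -8, "dy": 34, "dz": 3, "turn": 0, "jaw": 1}, {"dx": -14, "dy": 45, "dz": 3, "turn": 0, "jaw": 1}, {"dx": -22, "dy": 54, "dz": 3, "turn": 0, "jaw": 1}]}}

```text
time: 13.93
tool_pos: [0.4236, -0.3266, 0.0487]
tool_rot: [-0.003, 1.0, 0.001, 0.0]
contact_force: [-1.7, 11.9, 8.4]
gripper_width: 0.149
grasp_force: 70.4
```

Emit:
{"method": "apply_moves", "body": {"series": [{"dx": -10, "dy": 5, "dz": 0, "turn": 0, "jaw": 1}, {"dx": -20, "dy": 7, "dz": 0, "turn": 0, "jaw": 1}, {"dx": -30, "dy": 4, "dz": 0, "turn": 0, "jaw": 1}, {"dx": -38, "dy": -4, "dz": 0, "turn": 0, "jaw": 1}, {"dx": -44, "dy": -14, "dz": 0, "turn": 0, "jaw": 1}]}}

```text
time: 14.35
tool_pos: [0.3803, -0.3157, 0.0498]
tool_rot: [0.002, 1.0, -0.001, 0.002]
contact_force: [1.0, -0.6, 5.4]
gripper_width: 0.148
grasp_force: 68.0
```

```bash
python3 - <<'E'
from h import *
s=state();print(s['tool_pos'],s['contact_force'])
beads('side','top')
E
```

```text
[ 0.3802592  -0.31571464  0.04983153] [ 0.97806596 -0.56942692  5.35523589]
side 0.82 [ 16 -50] near0 20
side 0.63 [-39 -47] near0 27
side 0.62 [ 3 45] near0 1
side 0.52 [-7 16] near0 1
top 0.5 [-55  -7] near0 18
top 0.49 [-36  27] near0 3
top 0.47 [-7 17] near0 2
top 0.43 [ 17 -47] near0 20
top 0.39 [-45 -54] near0 34
```

Beads are moving. The outer radius squeezes them a little (12 N), so I'll tighten the circle.

Emit:
{"method": "apply_moves", "body": {"series": [{"dx": 2, "dy": -14, "dz": 0, "turn": 0, "jaw": 1}, {"dx": 2, "dy": -26, "dz": 0, "turn": 0, "jaw": 1}, {"dx": 6, "dy": -36, "dz": 0, "turn": 0, "jaw": 1}, {"dx": 14, "dy": -44, "dz": 0, "turn": 0, "jaw": 1}, {"dx": 24, "dy": -48, "dz": 0, "turn": 0, "jaw": 1}]}}

```text
time: 14.97
tool_pos: [0.404, -0.2636, 0.0479]
tool_rot: [0.0, 1.0, 0.001, 0.0]
contact_force: [0.4, -0.1, 5.2]
gripper_width: 0.146
grasp_force: 68.9
```

Emit:
{"method": "apply_moves", "body": {"series": [{"dx": 12, "dy": 0, "dz": 0, "turn": 0, "jaw": 1}, {"dx": 22, "dy": 6, "dz": 0, "turn": 0, "jaw": 1}, {"dx": 29, "dy": 16, "dz": 0, "turn": 0, "jaw": 1}, {"dx": 30, "dy": 28, "dz": 0, "turn": 0, "jaw": 1}, {"dx": 26, "dy": 40, "dz": 0, "turn": 0, "jaw": 1}]}}

```text
time: 15.38
tool_pos: [0.4294, -0.3042, 0.0466]
tool_rot: [-0.001, 1.0, 0.002, -0.001]
contact_force: [-0.1, -0.1, 0.2]
gripper_width: 0.145
grasp_force: 68.2
```

```bash
python3 - <<'E'
from h import *
s=state();print(s['tool_pos'],s['contact_force'])
f=beads('top','side')
A=f['pixels'][280:400,260:420,::-1];cv2.imwrite('pics/d1.png',cv2.resize(A,(720,540),interpolation=cv2.INTER_CUBIC))
o=spotter.outline_of(f,'spoon');x,y,z=s['tool_pos'];print(o[0]['conf'],o[0]['extent']);tiltfit(f,o[0]['region'],(x,y,z+.009,0))
E
```

```text
[ 0.42942107 -0.30422289  0.04660715] [-0.14578351 -0.10468269  0.23806779]
top 0.62 [20 16] near0 28
top 0.6 [-35  26] near0 2
top 0.42 [15 60] near0 19
top 0.38 [ 15 -49] near0 19
side 0.77 [ 16 -49] near0 19
side 0.62 [-63 -16] near0 21
0.97 [258.9, 339.2, 368.7, 397.2]
[ 9.41e-01 -4.00e-03 -5.00e+00]
[ 0.817 -0.004  0.   ]
[ 7.05e-01 -4.00e-03  5.00e+00]
[ 6.11e-01 -4.00e-03  1.00e+01]
[ 5.8e-01 -4.0e-03  1.5e+01]
[ 6.27e-01 -4.00e-03  2.00e+01]
[ 7.97e-01 -4.00e-03  2.50e+01]
[ 1.003e+00 -4.000e-03  3.000e+01]
[ 1.197e+00 -4.000e-03  3.500e+01]
[ 1.387e+00 -4.000e-03  4.000e+01]
```

View pics/d1.png

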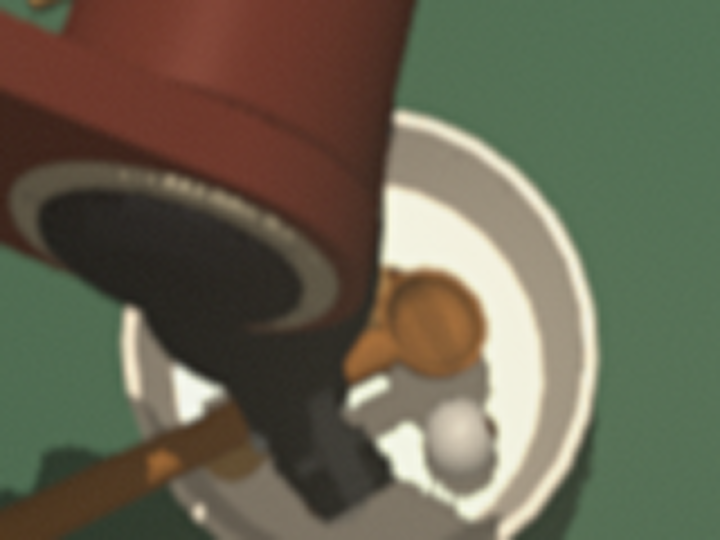

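The picture shows the spoon head at crop (437,323) and one bead at (460,440), with the other beads hidden by the arm. The spoon may have tilted back up. I'll lift aside and measure both.

Emit:
{"method": "apply_moves", "body": {"series": [{"dx": 0, "dy": 0, "dz": -35, "turn": 0, "jaw": 1}, {"dx": 0, "dy": 0, "dz": -70, "turn": 0, "jaw": 1}, {"dx": 15, "dy": -35, "dz": -80, "turn": 0, "jaw": 1}, {"dx": 30, "dy": -75, "dz": -80, "turn": 0, "jaw": 1}, {"dx": 45, "dy": -115, "dz": -80, "turn": 0, "jaw": 1}]}}

```text
time: 16.05
tool_pos: [0.4743, -0.1912, 0.1293]
tool_rot: [0.001, 1.0, -0.001, 0.001]
contact_force: [1.5, 0.1, -0.3]
gripper_width: 0.146
grasp_force: 68.2
```

Emit:
{"method": "apply_moves", "body": {"series": [{"dx": 12, "dy": -40, "dz": 0, "turn": 0, "jaw": 1}, {"dx": 24, "dy": -80, "dz": 0, "turn": 0, "jaw": 1}, {"dx": 30, "dy": -110, "dz": 0, "turn": 0, "jaw": 1}, {"dx": 30, "dy": -110, "dz": 0, "turn": 0, "jaw": 1}, {"dx": 30, "dy": -110, "dz": 0, "turn": 0, "jaw": 1}]}}

```text
time: 16.47
tool_pos: [0.5031, -0.08, 0.1272]
tool_rot: [-0.0, 1.0, 0.002, -0.0]
contact_force: [0.4, -0.7, -1.2]
gripper_width: 0.149
grasp_force: 68.2
```

```bash
python3 - <<'E'
from h import *
f=beads('top','side');s=state();print(s['tool_pos'],s['contact_force'])
o=spotter.outline_of(f,'spoon');x,y,z=s['tool_pos'];print(o[0]['conf'],o[0]['extent']);tiltfit(f,o[0]['region'],(x,y,z+.009,0))
E
```

```text
top 0.68 [-59  -6] near0 22
top 0.58 [19 12] near0 27
top 0.54 [-31 -10] near0 15
top 0.42 [-36  25] near0 1
side 0.76 [-31 -10] near0 15
side 0.69 [-36  23] near0 1
side 0.61 [ 16 -50] near0 20
side 0.61 [-60  -7] near0 22
side 0.59 [18 10] near0 26
side 0.53 [-33 -39] near0 21
side 0.48 [15 58] near0 18
[ 0.50319182 -0.082757    0.12743635] [-0.0773173   0.75596852 -1.45971854]
0.84 [241.3, 209.4, 342.9, 242.9]
[ 1.422e+00  4.000e-03 -5.000e+00]
[1.124 0.004 0.   ]
[8.2e-01 4.0e-03 5.0e+00]
[5.47e-01 4.00e-03 1.00e+01]
[ 0.455  0.    15.   ]
[ 6.5e-01 -4.0e-03  2.0e+01]
[ 9.18e-01 -4.00e-03  2.50e+01]
[ 1.218e+00 -4.000e-03  3.000e+01]
[ 1.494e+00 -4.000e-03  3.500e+01]
[ 1.698e+00 -4.000e-03  4.000e+01]
```

Six beads have shifted, but one near (-36,24) has not, and the tilt has dropped to about 14°. I'll re-tilt on the cheek, then stir again more gently.

Emit:
{"method": "apply_moves", "body": {"series": [{"dx": 20, "dy": -34, "dz": 0, "turn": 0.03, "jaw": 1}, {"dx": 40, "dy": -68, "dz": 0, "turn": 0.06, "jaw": 1}, {"dx": 58, "dy": -102, "dz": 0, "turn": 0.088, "jaw": 1}, {"dx": 70, "dy": -120, "dz": 0, "turn": 0.088, "jaw": 1}, {"dx": 70, "dy": -120, "dz": 25, "turn": 0.088, "jaw": 1}]}}

```text
time: 17.13
tool_pos: [0.5796, 0.0402, 0.1084]
tool_rot: [-0.001, 0.999, -0.043, 0.006]
contact_force: [1.2, 0.1, 1.5]
gripper_width: 0.148
grasp_force: 68.2
```

Emit:
{"method": "apply_moves", "body": {"series": [{"dx": 0, "dy": 0, "dz": 20, "turn": 0, "jaw": 1}, {"dx": 0, "dy": 0, "dz": 35, "turn": 0, "jaw": 1}, {"dx": 0, "dy": 0, "dz": 42, "turn": 0, "jaw": 1}, {"dx": 0, "dy": 0, "dz": 46, "turn": 0, "jaw": 1}, {"dx": 0, "dy": 0, "dz": 46, "turn": 0, "jaw": 1}]}}

```text
time: 17.55
tool_pos: [0.5732, 0.0375, 0.056]
tool_rot: [-0.0, 0.999, -0.044, -0.001]
contact_force: [-0.2, 0.1, -0.2]
gripper_width: 0.147
grasp_force: 68.2
```

Emit:
{"method": "apply_moves", "body": {"series": [{"dx": 0, "dy": 0, "dz": 5, "turn": 0, "jaw": 1}, {"dx": 1, "dy": 0, "dz": 9, "turn": 0, "jaw": 1}, {"dx": 2, "dy": 0, "dz": 12, "turn": 0, "jaw": 1}, {"dx": 3, "dy": 0, "dz": 14, "turn": 0, "jaw": 1}, {"dx": 4, "dy": 0, "dz": 16, "turn": 0, "jaw": 1}]}}

```text
time: 17.97
tool_pos: [0.5793, 0.0377, 0.0439]
tool_rot: [0.0, 0.999, -0.044, 0.001]
contact_force: [-4.0, 0.2, 16.6]
gripper_width: 0.144
grasp_force: 70.3
```

Emit:
{"method": "apply_moves", "body": {"series": [{"dx": 0, "dy": 0, "dz": 2, "turn": 0, "jaw": 1}, {"dx": 0, "dy": 0, "dz": 4, "turn": 0, "jaw": 1}, {"dx": 0, "dy": 0, "dz": 5, "turn": 0, "jaw": 1}, {"dx": 0, "dy": 0, "dz": 5, "turn": 0, "jaw": 1}]}}

```text
time: 18.3
tool_pos: [0.582, 0.0374, 0.0408]
tool_rot: [0.0, 0.999, -0.044, 0.005]
contact_force: [0.3, -0.8, 13.2]
gripper_width: 0.149
grasp_force: 70.0
```

Emit:
{"method": "apply_moves", "body": {"series": [{"dx": 0, "dy": 0, "dz": 2, "turn": 0, "jaw": 1}, {"dx": 0, "dy": 0, "dz": 4, "turn": 0, "jaw": 1}, {"dx": 0, "dy": 0, "dz": 4, "turn": 0, "jaw": 1}]}}

```text
time: 18.55
tool_pos: [0.5836, 0.0373, 0.0374]
tool_rot: [0.0, 0.999, -0.044, 0.007]
contact_force: [4.4, -1.1, 13.3]
gripper_width: 0.147
grasp_force: 69.3
```

```bash
python3 - <<'E'
from h import *
f=grab_frame('side');s=state();print(s['tool_pos'],s['contact_force'])
o=spotter.outline_of(f,'spoon');x,y,z=s['tool_pos'];print(o[0]['conf'],o[0]['extent']);tiltfit(f,o[0]['region'],(x,y,z+.006,-.088))
E
```

```text
[0.58359277 0.03727158 0.03750448] [ 4.26451435 -0.13083261 12.33769257]
0.85 [261.9, 196.3, 343.5, 207.1]
[ 1.984e+00 -4.000e-03 -5.000e+00]
[ 1.841 -0.004  0.   ]
[ 1.68e+00 -4.00e-03  5.00e+00]
[1.399e+00 4.000e-03 1.000e+01]
[1.049e+00 4.000e-03 1.500e+01]
[6.8e-01 4.0e-03 2.0e+01]
[4.99e-01 4.00e-03 2.50e+01]
[ 0.602  0.    30.   ]
[ 9.25e-01 -4.00e-03  3.50e+01]
[ 1.278e+00 -4.000e-03  4.000e+01]
```

Tilt is about 26° again. Back over the dish, aiming for the gap near (+45,-14).

Emit:
{"method": "apply_moves", "body": {"series": [{"dx": 0, "dy": 0, "dz": -30, "turn": 0, "jaw": 1}, {"dx": 0, "dy": 0, "dz": -65, "turn": 0, "jaw": 1}, {"dx": 0, "dy": 0, "dz": -95, "turn": 0, "jaw": 1}, {"dx": -10, "dy": 35, "dz": -100, "turn": 0, "jaw": 1}, {"dx": -20, "dy": 73, "dz": -100, "turn": 0, "jaw": 1}]}}

```text
time: 19.07
tool_pos: [0.5542, -0.033, 0.1365]
tool_rot: [0.001, 0.999, -0.041, 0.004]
contact_force: [0.6, -0.6, -0.9]
gripper_width: 0.149
grasp_force: 67.5
```

Emit:
{"method": "apply_moves", "body": {"series": [{"dx": -11, "dy": 39, "dz": 0, "turn": 0, "jaw": 1}, {"dx": -22, "dy": 78, "dz": 0, "turn": 0, "jaw": 1}, {"dx": -33, "dy": 117, "dz": 0, "turn": 0, "jaw": 1}, {"dx": -44, "dy": 156, "dz": 0, "turn": 0, "jaw": 1}, {"dx": -55, "dy": 195, "dz": 0, "turn": 0, "jaw": 1}]}}

```text
time: 19.48
tool_pos: [0.4788, -0.2244, 0.1322]
tool_rot: [0.0, 0.999, -0.043, 0.001]
contact_force: [0.6, 0.3, -0.7]
gripper_width: 0.152
grasp_force: 67.5
```

Emit:
{"method": "apply_moves", "body": {"series": [{"dx": -12, "dy": 38, "dz": 0, "turn": -0.04, "jaw": 1}, {"dx": -25, "dy": 76, "dz": 0, "turn": -0.088, "jaw": 1}, {"dx": -25, "dy": 85, "dz": 0, "turn": -0.088, "jaw": 1}, {"dx": -25, "dy": 85, "dz": 0, "turn": -0.088, "jaw": 1}, {"dx": -25, "dy": 85, "dz": 0, "turn": -0.088, "jaw": 1}]}}

```text
time: 19.9
tool_pos: [0.4473, -0.3051, 0.1317]
tool_rot: [-0.0, 1.0, -0.0, 0.0]
contact_force: [0.6, -0.1, -0.9]
gripper_width: 0.151
grasp_force: 67.5
```

Emit:
{"method": "apply_moves", "body": {"series": [{"dx": 4, "dy": 0, "dz": 15, "turn": 0, "jaw": 1}, {"dx": 4, "dy": 0, "dz": 40, "turn": 0, "jaw": 1}, {"dx": 4, "dy": 0, "dz": 65, "turn": 0, "jaw": 1}, {"dx": 4, "dy": 0, "dz": 78, "turn": 0, "jaw": 1}, {"dx": 4, "dy": 0, "dz": 83, "turn": 0, "jaw": 1}]}}

```text
time: 20.32
tool_pos: [0.4502, -0.3021, 0.0456]
tool_rot: [-0.002, 1.0, 0.001, -0.002]
contact_force: [0.2, 0.3, -1.4]
gripper_width: 0.147
grasp_force: 67.5
```

Emit:
{"method": "apply_moves", "body": {"series": [{"dx": -10, "dy": 2, "dz": 0, "turn": 0, "jaw": 1}, {"dx": -20, "dy": 4, "dz": 0, "turn": 0, "jaw": 1}, {"dx": -30, "dy": 5, "dz": 0, "turn": 0, "jaw": 1}, {"dx": -40, "dy": 6, "dz": 0, "turn": 0, "jaw": 1}, {"dx": -50, "dy": 6, "dz": 0, "turn": 0, "jaw": 1}]}}

```text
time: 20.73
tool_pos: [0.4006, -0.3121, 0.05]
tool_rot: [0.001, 1.0, 0.0, 0.001]
contact_force: [0.5, -1.0, 1.3]
gripper_width: 0.144
grasp_force: 67.7
```

Emit:
{"method": "apply_moves", "body": {"series": [{"dx": -8, "dy": 0, "dz": 0, "turn": 0, "jaw": 1}, {"dx": -16, "dy": -4, "dz": 0, "turn": 0, "jaw": 1}, {"dx": -20, "dy": -14, "dz": 0, "turn": 0, "jaw": 1}, {"dx": -20, "dy": -25, "dz": 0, "turn": 0, "jaw": 1}, {"dx": -18, "dy": -35, "dz": 0, "turn": 0, "jaw": 1}]}}

```text
time: 21.15
tool_pos: [0.3845, -0.278, 0.0516]
tool_rot: [0.002, 1.0, -0.0, 0.003]
contact_force: [1.4, -0.5, 7.3]
gripper_width: 0.148
grasp_force: 68.7
```

Emit:
{"method": "apply_moves", "body": {"series": [{"dx": 8, "dy": -9, "dz": 0, "turn": 0, "jaw": 1}, {"dx": 19, "dy": -14, "dz": 0, "turn": 0, "jaw": 1}, {"dx": 31, "dy": -14, "dz": 0, "turn": 0, "jaw": 1}, {"dx": 42, "dy": -7, "dz": 0, "turn": 0, "jaw": 1}, {"dx": 49, "dy": 3, "dz": 0, "turn": 0, "jaw": 1}]}}

```text
time: 21.57
tool_pos: [0.4324, -0.2784, 0.0481]
tool_rot: [-0.0, 1.0, 0.001, -0.001]
contact_force: [-0.2, 0.4, -0.9]
gripper_width: 0.147
grasp_force: 67.9
```

```bash
python3 - <<'E'
from h import *
f=beads('top','side');s=state();print(s['tool_pos'],s['contact_force'])
E
```

```text
top 0.55 [20 61] near0 24
top 0.4 [-35  52] near0 28
side 0.75 [ 14 -50] near0 18
side 0.72 [-33 -44] near0 26
side 0.56 [-50 -21] near0 8
side 0.47 [ 56 -15] near0 23
[ 0.43150634 -0.27869712  0.04803178] [ 0.17308329 -0.2270535  -1.00147198]
```

Emit:
{"method": "apply_moves", "body": {"series": [{"dx": -10, "dy": -9, "dz": 0, "turn": 0, "jaw": 1}, {"dx": -21, "dy": -15, "dz": 0, "turn": 0, "jaw": 1}, {"dx": -32, "dy": -14, "dz": 0, "turn": 0, "jaw": 1}, {"dx": -42, "dy": -9, "dz": 0, "turn": 0, "jaw": 1}, {"dx": -49, "dy": 1, "dz": 0, "turn": 0, "jaw": 1}]}}

```text
time: 22.18
tool_pos: [0.3829, -0.2803, 0.0495]
tool_rot: [0.001, 1.0, 0.001, 0.001]
contact_force: [1.9, 1.6, 4.2]
gripper_width: 0.149
grasp_force: 68.5
```

Emit:
{"method": "apply_moves", "body": {"series": [{"dx": -3, "dy": 10, "dz": 0, "turn": 0, "jaw": 1}, {"dx": -3, "dy": 21, "dz": 0, "turn": 0, "jaw": 1}, {"dx": 0, "dy": 31, "dz": 0, "turn": 0, "jaw": 1}, {"dx": 8, "dy": 38, "dz": 0, "turn": 0, "jaw": 1}, {"dx": 18, "dy": 42, "dz": 0, "turn": 0, "jaw": 1}]}}

```text
time: 22.6
tool_pos: [0.4006, -0.3234, 0.0478]
tool_rot: [-0.0, 1.0, -0.0, -0.001]
contact_force: [0.3, 0.0, -1.0]
gripper_width: 0.149
grasp_force: 67.9
```

Emit:
{"method": "apply_moves", "body": {"series": [{"dx": 11, "dy": 2, "dz": 0, "turn": 0, "jaw": 1}, {"dx": 22, "dy": 0, "dz": 0, "turn": 0, "jaw": 1}, {"dx": 31, "dy": -8, "dz": 0, "turn": 0, "jaw": 1}, {"dx": 35, "dy": -19, "dz": 0, "turn": 0, "jaw": 1}, {"dx": 35, "dy": -30, "dz": 0, "turn": 0, "jaw": 1}]}}

```text
time: 23.02
tool_pos: [0.4371, -0.2912, 0.0483]
tool_rot: [-0.0, 1.0, 0.001, -0.0]
contact_force: [1.0, -0.8, -1.6]
gripper_width: 0.146
grasp_force: 67.9
```

Emit:
{"method": "apply_moves", "body": {"series": [{"dx": 0, "dy": 0, "dz": -35, "turn": 0, "jaw": 1}, {"dx": 0, "dy": 0, "dz": -70, "turn": 0, "jaw": 1}, {"dx": 15, "dy": -35, "dz": -90, "turn": 0, "jaw": 1}, {"dx": 30, "dy": -75, "dz": -90, "turn": 0, "jaw": 1}, {"dx": 45, "dy": -115, "dz": -90, "turn": 0, "jaw": 1}]}}

```text
time: 23.43
tool_pos: [0.4811, -0.1792, 0.1413]
tool_rot: [0.001, 1.0, -0.001, 0.002]
contact_force: [-0.1, 1.0, -0.9]
gripper_width: 0.148
grasp_force: 67.9
```

Emit:
{"method": "apply_moves", "body": {"series": [{"dx": 10, "dy": -40, "dz": 0, "turn": 0, "jaw": 1}, {"dx": 15, "dy": -80, "dz": 0, "turn": 0, "jaw": 1}, {"dx": 15, "dy": -80, "dz": 0, "turn": 0, "jaw": 1}, {"dx": 15, "dy": -80, "dz": 0, "turn": 0, "jaw": 1}]}}

```text
time: 23.77
tool_pos: [0.4944, -0.0976, 0.1383]
tool_rot: [0.0, 1.0, 0.003, -0.0]
contact_force: [-0.3, -0.1, -0.5]
gripper_width: 0.149
grasp_force: 67.9
```

```bash
python3 - <<'E'
from h import *
f=grab_frame('side');s=state();print(s['tool_pos'],s['contact_force'])
for d in spotter.outline_of(f,'bead0'):
    m=d['region'];v,u=np.nonzero(m)
    if len(u)<20: continue
    p=back(f,(u.mean(),v.mean()),.02)[:2]-[.4755,-.2918];c=np.median(f['pixels'][m],0)
    print(round(d['conf'],2),np.round(p*1000),'wood' if c[0]-c[2]>40 else 'white',c,len(u))
o=spotter.outline_of(f,'spoon');x,y,z=s['tool_pos'];print(o[0]['conf'],o[0]['extent']);tiltfit(f,o[0]['region'],(x,y,z+.009,0))
E
```

```text
[ 0.49442048 -0.09901943  0.13841427] [ 0.52446613 -0.36984359 -0.23381077]
0.74 [18. 59.] wood [109.  91.  62.] 169
0.74 [-12. -60.] white [192. 184. 164.] 233
0.71 [-46. -15.] white [190. 182. 163.] 255
0.63 [-37.  46.] white [115. 111.  98.] 164
0.56 [ 39. -49.] white [183.5 175.  155.5] 210
0.55 [-45. -43.] wood [174. 142.  93.] 224
0.32 [269. 456.] white [150. 140. 120.] 269
0.88 [237.3, 218.6, 337.8, 241.7]
[ 1.809e+00 -4.000e-03 -5.000e+00]
[ 1.649 -0.004  0.   ]
[1.379e+00 4.000e-03 5.000e+00]
[1.056e+00 4.000e-03 1.000e+01]
[7.32e-01 4.00e-03 1.50e+01]
[ 0.497  0.    20.   ]
[ 0.447  0.    25.   ]
[ 7.11e-01 -4.00e-03  3.00e+01]
[ 1.002e+00 -4.000e-03  3.500e+01]
[ 1.297e+00 -4.000e-03  4.000e+01]
```

Every visible bead has shifted by about 17 mm or more. One wider swirl will give clearer margins.

Emit:
{"method": "apply_moves", "body": {"series": [{"dx": -10, "dy": 38, "dz": 0, "turn": 0, "jaw": 1}, {"dx": -20, "dy": 76, "dz": 0, "turn": 0, "jaw": 1}, {"dx": -31, "dy": 114, "dz": 0, "turn": 0, "jaw": 1}, {"dx": -42, "dy": 152, "dz": 0, "turn": 0, "jaw": 1}, {"dx": -48, "dy": 178, "dz": 0, "turn": 0, "jaw": 1}]}}

```text
time: 24.33
tool_pos: [0.4449, -0.2824, 0.1388]
tool_rot: [0.001, 1.0, -0.002, -0.0]
contact_force: [0.6, -0.4, -0.7]
gripper_width: 0.15
grasp_force: 67.9
```

Emit:
{"method": "apply_moves", "body": {"series": [{"dx": 0, "dy": 0, "dz": 0, "turn": 0, "jaw": 1}, {"dx": 0, "dy": 0, "dz": 30, "turn": 0, "jaw": 1}, {"dx": 0, "dy": 0, "dz": 60, "turn": 0, "jaw": 1}, {"dx": 0, "dy": 0, "dz": 80, "turn": 0, "jaw": 1}, {"dx": 0, "dy": 0, "dz": 90, "turn": 0, "jaw": 1}]}}

```text
time: 24.75
tool_pos: [0.4445, -0.2773, 0.045]
tool_rot: [-0.002, 1.0, -0.001, -0.002]
contact_force: [-0.3, 1.1, -0.7]
gripper_width: 0.146
grasp_force: 67.9
```

Emit:
{"method": "apply_moves", "body": {"series": [{"dx": 0, "dy": 11, "dz": 0, "turn": 0, "jaw": 1}, {"dx": -2, "dy": 22, "dz": 0, "turn": 0, "jaw": 1}, {"dx": -7, "dy": 33, "dz": 0, "turn": 0, "jaw": 1}, {"dx": -14, "dy": 42, "dz": 0, "turn": 0, "jaw": 1}, {"dx": -23, "dy": 48, "dz": 0, "turn": 0, "jaw": 1}]}}

```text
time: 25.17
tool_pos: [0.424, -0.3267, 0.0505]
tool_rot: [-0.001, 1.0, 0.001, 0.0]
contact_force: [-3.1, 8.1, 4.0]
gripper_width: 0.146
grasp_force: 70.0
```

Emit:
{"method": "apply_moves", "body": {"series": [{"dx": -10, "dy": 4, "dz": 0, "turn": 0, "jaw": 1}, {"dx": -21, "dy": 4, "dz": 0, "turn": 0, "jaw": 1}, {"dx": -31, "dy": 0, "dz": 0, "turn": 0, "jaw": 1}, {"dx": -39, "dy": -7, "dz": 0, "turn": 0, "jaw": 1}, {"dx": -44, "dy": -16, "dz": 0, "turn": 0, "jaw": 1}]}}

```text
time: 25.58
tool_pos: [0.3798, -0.3113, 0.05]
tool_rot: [0.001, 1.0, -0.0, 0.001]
contact_force: [0.2, 1.1, 2.0]
gripper_width: 0.149
grasp_force: 68.4
```

Emit:
{"method": "apply_moves", "body": {"series": [{"dx": -2, "dy": -11, "dz": 0, "turn": 0, "jaw": 1}, {"dx": -1, "dy": -22, "dz": 0, "turn": 0, "jaw": 1}, {"dx": 3, "dy": -33, "dz": 0, "turn": 0, "jaw": 1}, {"dx": 9, "dy": -42, "dz": 0, "turn": 0, "jaw": 1}, {"dx": 18, "dy": -48, "dz": 0, "turn": 0, "jaw": 1}]}}

```text
time: 26.0
tool_pos: [0.3981, -0.2603, 0.0481]
tool_rot: [-0.0, 1.0, 0.001, -0.001]
contact_force: [0.6, -0.3, -1.2]
gripper_width: 0.149
grasp_force: 68.1
```

Emit:
{"method": "apply_moves", "body": {"series": [{"dx": 11, "dy": -4, "dz": 0, "turn": 0, "jaw": 1}, {"dx": 22, "dy": -3, "dz": 0, "turn": 0, "jaw": 1}, {"dx": 31, "dy": 3, "dz": 0, "turn": 0, "jaw": 1}, {"dx": 38, "dy": 11, "dz": 0, "turn": 0, "jaw": 1}, {"dx": 43, "dy": 21, "dz": 0, "turn": 0, "jaw": 1}]}}

```text
time: 26.42
tool_pos: [0.4423, -0.2831, 0.0483]
tool_rot: [-0.0, 1.0, 0.001, -0.0]
contact_force: [-0.2, -0.0, -0.0]
gripper_width: 0.148
grasp_force: 68.6
```

Lift out toward the rest and check the beads from both cameras.

Emit:
{"method": "apply_moves", "body": {"series": [{"dx": 0, "dy": 0, "dz": -35, "turn": 0, "jaw": 1}, {"dx": 0, "dy": 0, "dz": -70, "turn": 0, "jaw": 1}, {"dx": 15, "dy": -35, "dz": -90, "turn": 0, "jaw": 1}, {"dx": 30, "dy": -75, "dz": -90, "turn": 0, "jaw": 1}, {"dx": 45, "dy": -115, "dz": -90, "turn": 0, "jaw": 1}]}}

```text
time: 26.83
tool_pos: [0.4868, -0.1717, 0.1411]
tool_rot: [0.001, 1.0, -0.001, 0.002]
contact_force: [0.2, 0.3, -0.6]
gripper_width: 0.148
grasp_force: 68.6
```

Emit:
{"method": "apply_moves", "body": {"series": [{"dx": 8, "dy": -40, "dz": 0, "turn": 0.03, "jaw": 1}, {"dx": 10, "dy": -80, "dz": 0, "turn": 0.06, "jaw": 1}, {"dx": 10, "dy": -120, "dz": 0, "turn": 0.088, "jaw": 1}, {"dx": 10, "dy": -160, "dz": 0, "turn": 0.088, "jaw": 1}, {"dx": 10, "dy": -180, "dz": 0, "turn": 0.088, "jaw": 1}]}}

```text
time: 27.25
tool_pos: [0.4945, 0.0122, 0.1382]
tool_rot: [-0.001, 0.999, -0.042, -0.0]
contact_force: [0.4, -0.3, -1.3]
gripper_width: 0.151
grasp_force: 68.6
```

```bash
python3 - <<'E'
from h import *
s=state();print(s['tool_pos'],s['contact_force'])
for n in('side','top'):
  f=grab_frame(n)
  for d in spotter.outline_of(f,'bead0'):
    m=d['region'];v,u=np.nonzero(m)
    if len(u)<20: continue
    p=back(f,(u.mean(),v.mean()),.02)[:2]-[.4755,-.2918];c=np.median(f['pixels'][m],0)
    print(n,round(d['conf'],2),np.round(p*1000),'wood' if c[0]/c[2]>1.5 else 'white',len(u))
  if n=='side':cv2.imwrite('pics/e.png',cv2.resize(f['pixels'][280:400,270:420,::-1],(750,600),interpolation=cv2.INTER_CUBIC))
E
```

```text
[0.49446318 0.01220193 0.13822472] [ 0.44514972 -0.32410961 -1.31771085]
side 0.8 [-46. -42.] wood 237
side 0.73 [-35.  50.] white 202
side 0.59 [-44.  15.] white 201
side 0.56 [-21. -57.] white 208
side 0.55 [32. 50.] wood 190
side 0.54 [ 15. -61.] white 216
side 0.47 [ 50. -34.] wood 183
top 0.63 [32. 53.] wood 100
top 0.59 [-44.  16.] white 80
top 0.58 [ 48. -32.] wood 101
top 0.51 [-35.  53.] white 88
top 0.45 [262. 105.] white 518
top 0.42 [ 15. -59.] white 94
```

View pics/e.png

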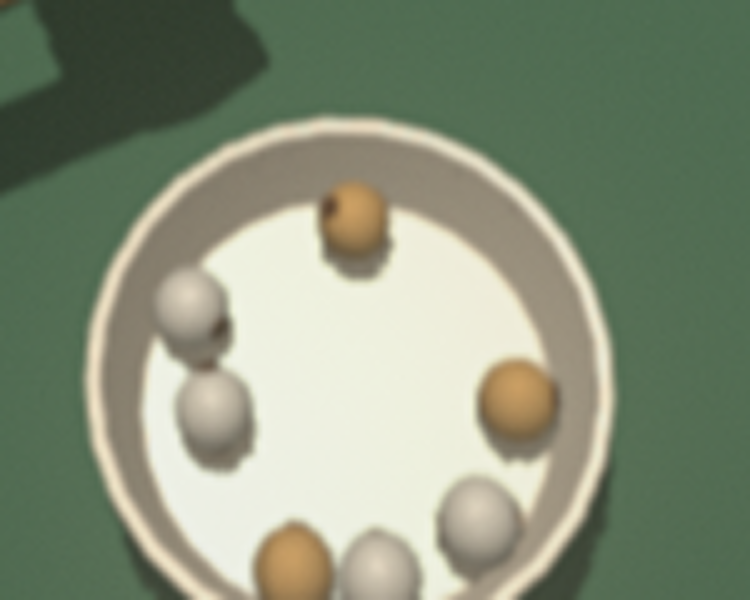

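The picture shows all seven beads in the dish: wood at crop (353,218), (517,400), (295,565), and white at (190,305), (213,410), (478,520), (378,568). By colour matching, each has moved 20 mm or more. Now placing the spoon, moving over the empty notches and then pressing down so the cheeks level it.

Emit:
{"method": "apply_moves", "body": {"series": [{"dx": 11, "dy": -6.5, "dz": 0, "turn": 0.003, "jaw": 1}, {"dx": 11, "dy": -6.5, "dz": 25, "turn": 0.003, "jaw": 1}, {"dx": 11, "dy": -6.5, "dz": 50, "turn": 0.003, "jaw": 1}, {"dx": 11, "dy": -6.5, "dz": 60, "turn": 0.003, "jaw": 1}, {"dx": 11, "dy": -6.5, "dz": 60, "turn": 0.003, "jaw": 1}]}}

```text
time: 27.87
tool_pos: [0.5037, 0.0133, 0.0751]
tool_rot: [-0.0, 0.999, -0.046, -0.004]
contact_force: [-0.9, 0.9, -1.2]
gripper_width: 0.148
grasp_force: 68.6
```

Emit:
{"method": "apply_moves", "body": {"series": [{"dx": 0, "dy": 0, "dz": 0, "turn": 0, "jaw": 1}, {"dx": 0, "dy": 0, "dz": 0, "turn": 0, "jaw": 1}]}}

```text
time: 28.03
tool_pos: [0.5071, 0.0135, 0.08]
tool_rot: [0.0, 0.999, -0.046, 0.001]
contact_force: [-0.0, 0.3, -0.7]
gripper_width: 0.148
grasp_force: 68.6
```

```bash
python3 - <<'E'
from h import *
f=grab_frame('side');s=state();print(s['tool_pos'],s['tool_rot'],s['contact_force'])
# rest-frame position of tool, and spoon axis from mask vs predicted
d=s['tool_pos'][:2]-[.4974,-.0137];a=-.087;print('rest local',np.cos(a)*d[0]+np.sin(a)*d[1],-np.sin(a)*d[0]+np.cos(a)*d[1])
o=spotter.outline_of(f,'spoon');m=o[0]['region'];x,y,z=s['tool_pos'];print(o[0]['conf'],o[0]['extent'])
for dy in(-.006,-.003,0,.003,.006):
    print(dy); 
    import io,contextlib
    b=io.StringIO()
    with contextlib.redirect_stdout(b): tiltfit(f,m,(x,y+dy,z+.007,-.086))
    print(sorted(b.getvalue().splitlines(),key=lambda l:float(l.strip('[ ]').split()[0]))[:2])
E
```

```text
[0.50739556 0.01370142 0.08033943] [ 1.14312148e-04  9.98965074e-01 -4.54618014e-02  1.41170158e-03] [ 1.25009656 -0.20282751 -1.17589899]
rest local 0.0075768366066442695 0.028166305957301126
0.9 [227.8, 201.0, 320.6, 212.8]
-0.006
['[5.2e-01 4.0e-03 2.5e+01]', '[5.23e-01 4.00e-03 2.00e+01]']
-0.003
['[4.14e-01 4.00e-03 2.00e+01]', '[5.06e-01 4.00e-03 2.50e+01]']
0
['[ 0.406  0.    20.   ]', '[ 0.495  0.    25.   ]']
0.003
['[ 0.372  0.    20.   ]', '[ 4.81e-01 -4.00e-03  2.50e+01]']
0.006
['[ 3.48e-01 -4.00e-03  2.00e+01]', '[ 5.09e-01 -4.00e-03  2.50e+01]']
```

Emit:
{"method": "apply_moves", "body": {"series": [{"dx": -1.5, "dy": -4, "dz": 0, "turn": -0.004, "jaw": 1}, {"dx": -1.5, "dy": -4, "dz": 0, "turn": -0.004, "jaw": 1}, {"dx": -1.5, "dy": -4, "dz": 8, "turn": -0.004, "jaw": 1}, {"dx": -1.5, "dy": -4, "dz": 14, "turn": -0.004, "jaw": 1}, {"dx": -1.5, "dy": -4, "dz": 14, "turn": -0.004, "jaw": 1}]}}

```text
time: 28.55
tool_pos: [0.5035, 0.0187, 0.0626]
tool_rot: [-0.0, 0.999, -0.043, -0.002]
contact_force: [-1.2, 0.4, -0.8]
gripper_width: 0.144
grasp_force: 68.6
```

Emit:
{"method": "apply_moves", "body": {"series": [{"dx": 0, "dy": 0, "dz": 3, "turn": 0, "jaw": 1}, {"dx": 0, "dy": 0, "dz": 6, "turn": 0, "jaw": 1}, {"dx": 0, "dy": 0, "dz": 6, "turn": 0, "jaw": 1}]}}

```text
time: 28.8
tool_pos: [0.505, 0.0184, 0.0582]
tool_rot: [-0.0, 0.999, -0.043, -0.0]
contact_force: [-0.2, 0.0, 0.5]
gripper_width: 0.147
grasp_force: 68.8
```

Emit:
{"method": "apply_moves", "body": {"series": [{"dx": 0, "dy": 0, "dz": 2, "turn": 0, "jaw": 1}, {"dx": 0, "dy": 0, "dz": 4, "turn": 0, "jaw": 1}, {"dx": 0, "dy": 0, "dz": 6, "turn": 0, "jaw": 1}, {"dx": 0, "dy": 0, "dz": 6, "turn": 0, "jaw": 1}]}}

```text
time: 29.13
tool_pos: [0.5076, 0.0181, 0.0554]
tool_rot: [0.0, 0.999, -0.043, 0.003]
contact_force: [-1.7, 0.3, 9.8]
gripper_width: 0.153
grasp_force: 69.8
```

Emit:
{"method": "apply_moves", "body": {"series": [{"dx": 0, "dy": 0, "dz": 2, "turn": 0, "jaw": 1}, {"dx": 0, "dy": 0, "dz": 4, "turn": 0, "jaw": 1}, {"dx": 0, "dy": 0, "dz": 5, "turn": 0, "jaw": 1}, {"dx": 0, "dy": 0, "dz": 5, "turn": 0, "jaw": 1}]}}

```text
time: 29.47
tool_pos: [0.5093, 0.018, 0.0525]
tool_rot: [0.0, 0.999, -0.043, 0.004]
contact_force: [-1.5, 1.7, 17.0]
gripper_width: 0.143
grasp_force: 71.4
```

Emit:
{"method": "apply_moves", "body": {"series": [{"dx": -1, "dy": 0, "dz": 2, "turn": 0, "jaw": 1}, {"dx": -2, "dy": 0, "dz": 4, "turn": 0, "jaw": 1}, {"dx": -3, "dy": 0, "dz": 5, "turn": 0, "jaw": 1}, {"dx": -3, "dy": 0, "dz": 5, "turn": 0, "jaw": 1}]}}

```text
time: 29.8
tool_pos: [0.5088, 0.0173, 0.0481]
tool_rot: [0.001, 0.999, -0.043, 0.008]
contact_force: [5.8, -1.6, 11.0]
gripper_width: 0.15
grasp_force: 72.6
```

```bash
python3 - <<'E'
from h import *
f=grab_frame('side');s=state();print(s['tool_pos'],s['contact_force'])
o=spotter.outline_of(f,'spoon');m=o[0]['region'];x,y,z=s['tool_pos'];print(o[0]['conf'],o[0]['extent'])
tiltfit(f,m,(x,y,z+.006,-.087))
E
```

```text
[0.5088086  0.01733489 0.04814332] [ 4.58585393 -2.34244508 11.02321933]
0.61 [287.8, 304.5, 394.0, 397.4]
[ 1.144e+00 -4.000e-03 -5.000e+00]
[ 1.141 -0.004  0.   ]
[ 1.142e+00 -4.000e-03  5.000e+00]
[ 1.139  0.    10.   ]
[ 1.136e+00 -4.000e-03  1.500e+01]
[ 1.134e+00 -4.000e-03  2.000e+01]
[ 1.133e+00 -4.000e-03  2.500e+01]
[ 1.126e+00 -4.000e-03  3.000e+01]
[ 1.122e+00 -4.000e-03  3.500e+01]
[ 1.117  0.    40.   ]
```

Emit:
{"method": "apply_moves", "body": {"series": [{"dx": 0, "dy": 0, "dz": 2, "turn": 0, "jaw": 1}, {"dx": 0, "dy": 0, "dz": 4, "turn": 0, "jaw": 1}, {"dx": 0, "dy": 0, "dz": 4, "turn": 0, "jaw": 1}]}}

```text
time: 30.15
tool_pos: [0.5071, 0.0173, 0.043]
tool_rot: [0.001, 0.999, -0.043, 0.006]
contact_force: [1.8, -2.2, 11.0]
gripper_width: 0.146
grasp_force: 74.4
```

```bash
python3 - <<'E'
from h import *
f=grab_frame('side');s=state();print(s['tool_pos'],s['contact_force'])
x,y,z=s['tool_pos']
for d in spotter.outline_of(f,'spoon'):
    print(d['conf'],d['extent'])
    if d['extent'][3]<290: tiltfit(f,d['region'],(x,y,z+.006,-.087))
E
```

```text
[0.50705024 0.01731161 0.04303154] [ 2.45593782 -3.86991492 10.67460708]
0.57 [234.4, 199.3, 323.3, 233.3]
[ 6.67e-01  4.00e-03 -5.00e+00]
[0.405 0.004 0.   ]
[3.76e-01 4.00e-03 5.00e+00]
[ 0.626  0.    10.   ]
[ 0.9  0.  15. ]
[ 1.168e+00 -4.000e-03  2.000e+01]
[ 1.427e+00 -4.000e-03  2.500e+01]
[ 1.641e+00 -4.000e-03  3.000e+01]
[ 1.748e+00 -4.000e-03  3.500e+01]
[ 1.791e+00 -4.000e-03  4.000e+01]
0.23 [360.3, 374.2, 373.9, 392.9]
```

Emit:
{"method": "apply_moves", "body": {"series": [{"dx": 0, "dy": 0, "dz": 1.5, "turn": 0, "jaw": 1}, {"dx": 0, "dy": 0, "dz": 3, "turn": 0, "jaw": 1}, {"dx": 0, "dy": 0, "dz": 3, "turn": 0, "jaw": 1}]}}

```text
time: 30.5
tool_pos: [0.5063, 0.0177, 0.0411]
tool_rot: [0.001, 0.999, -0.043, 0.004]
contact_force: [-5.4, -1.6, 21.2]
gripper_width: 0.147
grasp_force: 76.3
```

```bash
python3 - <<'E'
from h import *
f=grab_frame('side');s=state();print(s['tool_pos'],s['contact_force'],s['ft_torque'])
x,y,z=s['tool_pos']
for d in spotter.outline_of(f,'spoon'):
    print(d['conf'],d['extent'])
    if d['extent'][3]<290: tiltfit(f,d['region'],(x,y,z+.01,-.087))
E
```

```text
[0.50632246 0.01774634 0.0411246 ] [-4.35821392 -1.47946723 21.0470221 ] [-0.3019517   0.40855602 -0.2714511 ]
0.72 [319.9, 384.5, 337.3, 400.0]
0.56 [236.1, 198.7, 325.7, 234.0]
[ 4.97e-01  4.00e-03 -5.00e+00]
[0.333 0.    0.   ]
[0.493 0.    5.   ]
[ 7.63e-01 -4.00e-03  1.00e+01]
[ 1.015e+00 -4.000e-03  1.500e+01]
[ 1.28e+00 -4.00e-03  2.00e+01]
[ 1.515e+00 -4.000e-03  2.500e+01]
[ 1.672e+00 -4.000e-03  3.000e+01]
[ 1.753e+00 -4.000e-03  3.500e+01]
[ 1.781e+00 -4.000e-03  4.000e+01]
```

Level now (fit ≈0°, underside at 45 mm), with load on both cheeks. Unload slightly, open partway, and rise.

Emit:
{"method": "apply_moves", "body": {"series": [{"dx": 0, "dy": 0, "dz": 1, "turn": 0, "jaw": 1}, {"dx": 0, "dy": 0, "dz": 1, "turn": 0, "jaw": 1}, {"dx": 0, "dy": 0, "dz": -1, "turn": 0, "jaw": 1}, {"dx": 0, "dy": 0, "dz": -2, "turn": 0, "jaw": 1}, {"dx": 0, "dy": 0, "dz": -2, "turn": 0, "jaw": 1}]}}

```text
time: 31.02
tool_pos: [0.5063, 0.0178, 0.0414]
tool_rot: [0.001, 0.999, -0.043, 0.005]
contact_force: [1.5, -1.5, 8.1]
gripper_width: 0.148
grasp_force: 74.7
```

Emit:
{"method": "apply_moves", "body": {"series": [{"dx": 0, "dy": 0, "dz": 0, "turn": 0, "jaw": 0.8}, {"dx": 0, "dy": 0, "dz": 0, "turn": 0, "jaw": 0.65}, {"dx": 0, "dy": 0, "dz": 0, "turn": 0, "jaw": 0.6}, {"dx": 0, "dy": 0, "dz": 0, "turn": 0, "jaw": 0.6}, {"dx": 0, "dy": 0, "dz": 0, "turn": 0, "jaw": 0.6}]}}

```text
time: 31.43
tool_pos: [0.5013, 0.0188, 0.0369]
tool_rot: [-0.0, 0.999, -0.043, -0.001]
contact_force: [0.2, -0.5, -0.5]
gripper_width: 0.397
grasp_force: 0.0
```

Emit:
{"method": "apply_moves", "body": {"series": [{"dx": 0, "dy": 0, "dz": -10, "turn": 0, "jaw": 0.6}, {"dx": 0, "dy": 0, "dz": -30, "turn": 0, "jaw": 0.6}, {"dx": 0, "dy": 0, "dz": -60, "turn": 0, "jaw": 0.6}, {"dx": 0, "dy": 0, "dz": -95, "turn": 0, "jaw": 0.6}, {"dx": 0, "dy": 0, "dz": -130, "turn": 0, "jaw": 0.6}]}}

```text
time: 31.85
tool_pos: [0.5012, 0.0188, 0.1689]
tool_rot: [-0.0, 0.999, -0.043, -0.001]
contact_force: [1.4, 0.2, -0.2]
gripper_width: 0.4
grasp_force: 0.0
```

Emit:
{"method": "apply_moves", "body": {"series": [{"dx": 0, "dy": -30, "dz": -20, "turn": 0, "jaw": 0.6}, {"dx": 0, "dy": -65, "dz": -30, "turn": 0, "jaw": 0.6}, {"dx": 0, "dy": -105, "dz": -30, "turn": 0, "jaw": 0.6}, {"dx": 0, "dy": -140, "dz": -30, "turn": 0, "jaw": 0.6}, {"dx": 0, "dy": -175, "dz": -30, "turn": 0, "jaw": 0.6}]}}

```text
time: 32.27
tool_pos: [0.5171, 0.1948, 0.199]
tool_rot: [-0.0, 0.999, -0.043, 0.001]
contact_force: [0.4, 1.4, -1.2]
gripper_width: 0.4
grasp_force: 0.0
```

Emit:
{"method": "apply_moves", "body": {"series": [{"dx": 0, "dy": -20, "dz": 0, "turn": 0, "jaw": 0.6}, {"dx": 0, "dy": -20, "dz": 0, "turn": 0, "jaw": 0.6}, {"dx": 0, "dy": -20, "dz": 0, "turn": 0, "jaw": 0.6}]}}

```text
time: 32.52
tool_pos: [0.5185, 0.2137, 0.198]
tool_rot: [0.0, 0.999, -0.042, -0.0]
contact_force: [-0.1, -0.6, -1.0]
gripper_width: 0.396
grasp_force: 0.0
```

```bash
python3 - <<'E'
from h import *
s=state();print(s['tool_pos'],s['contact_force'])
for n in('side','top'):
    f=grab_frame(n)
    for d in spotter.outline_of(f,'spoon'):
        print(n,d['conf'],d['extent'])
        if n=='side' and d['extent'][3]<290: tiltfit(f,d['region'],(.506,.0177,.052,-.087))
    if n=='side': cv2.imwrite('pics/z.png',cv2.resize(f['pixels'][150:300,210:370,::-1],(640,600),interpolation=cv2.INTER_CUBIC)); beads_f=f
    m=[d['region'] for d in spotter.outline_of(f,'spoon') if d['extent'][3]<290]
    if m:
        a=-.087;c=-.0055  # spoon origin in rest frame x
        ux,uy=np.cos(a),np.sin(a)
        M2=[p+[0,0,.045] for p in M['spoon']]
        cost=lambda p:np.abs(render(f,M2,p)-m[0]).sum()/m[0].sum()
        r=minimize(cost,(.496,.019,-.087),method='Nelder-Mead',options=dict(initial_simplex=np.array([(.496,.019,-.087),(.502,.019,-.087),(.496,.025,-.087),(.496,.019,-.04)])))
        dd=r.x[:2]-[.4974,-.0137];print('spoon origin',r.x,r.fun,'rest-local',ux*dd[0]+uy*dd[1],-uy*dd[0]+ux*dd[1])
E
```

```text
[0.51849786 0.21371384 0.19796176] [-0.09065344 -0.62258049 -0.979165  ]
side 0.92 [235.3, 199.2, 322.0, 236.0]
[ 3.18e-01  4.00e-03 -5.00e+00]
[0.172 0.    0.   ]
[0.298 0.    5.   ]
[ 0.562  0.    10.   ]
[ 8.25e-01 -4.00e-03  1.50e+01]
[ 1.076  0.    20.   ]
[1.259e+00 4.000e-03 2.500e+01]
[1.404e+00 4.000e-03 3.000e+01]
[ 1.5e+00 -4.0e-03  3.5e+01]
[ 1.523e+00 -4.000e-03  4.000e+01]
spoon origin [ 0.49652776  0.01919475 -0.08860991] 0.13621495327102803 rest-local -0.00372717378266621 0.032694549153383996
top 0.75 [302.9, 186.9, 320.2, 263.6]
top 0.68 [254.9, 130.1, 271.9, 149.1]
spoon origin [ 0.49760515  0.01944373 -0.09269417] 0.17729363350278385 rest-local -0.002675492101084113 0.03303620620881535
```

The spoon is level, seated 1 mm off the notch centre line, and on both cheeks, and the gripper is clear. Handing in.

```bash
python3 -c "
from plant import ticket;print(ticket.job_done())"
```

```text
the job is handed in; nothing more can be done
None
```

I stirred the beads with the spoon, laid it level and hollow side up across the empty notches, and handed the job in at about 33 s; all seven beads were still in the dish, each about 20 mm or more from where it lay, going by bead colour rather than tracking each one.

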